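Find the rattling case at the microscope bench

ROBOT

A 7-joint arm with a two-finger parallel gripper is mounted at the origin on the work surface. World frame = base frame: x ahead of the robot, y to its left, z up, the work surface at z = 0. Lengths are in m, angles in rad, forces in N, time in s.
With the tool pointing down it reaches from about 0.4 to 0.875 m from the base axis. Payload 4.4 kg.
Tool frame: the origin (TCP) lies at the very end of the fingers, on their centre line; the grasp point (between the pads) lies 19 mm behind it; x points along the fingers, y is the direction in which the jaws open and shut, and the axes are right-handed (so a half turn about x gives the same grasp; the last joint's range is limited). The gripper opens to 85 mm and grips with 20 to 120 N. Pads are 22 mm wide; open, the fingers measure 114 mm over their backs; the gripper's body (76 mm by 85 mm) begins 54 mm behind the grasp point. The pads swing forward as they close: fully open they stand 13 mm farther back than shut.
Start: joints at [-1.232, 0.628, 0.038, 1.517, -0.027, 0.996, -0.02], TCP at [0.256, 0.597, 0.199] pointing down, gripper open.
Joint ranges: [-3.06, 3.06], [-0.37, 2.12], [-1.25, 1.32], [0.18, 2.47], [-1.1, 4.24], [0.23, 1.98], [-2.94, 2.94]. Speed limits (rad/s): [2.57, 2.57, 3.14, 3.14, 3.14, 3.14, 3.14].

INTERFACE

Orientations are given as a rotation vector (axis times angle).
In Python, from station import readout, eyes, job gives the robot as it stands.
- The arm moves only by the tool step_arm, never from a script. Its argument "targets" is a list that holds one entry, the list of rows, each a list of 4 numbers: the shift along the tool's x, y, z in m, then the turn about the tool's x in degrees. A call has 1 to 5 rows; each row is the pose to reach, as a shift and turn from the pose measured when the call began, along the tool's axes at that moment; what a row does not reach only later rows make up. A row lasts 1/12 s, in which the tool goes at most 41.7 mm and 7.16 degrees, less where a joint would pass 70% of its speed; a pose out of reach is approached as far as the arm can. A call with a gripper value outside its range is refused whole. "jaw" is the opening in per cent of the stroke, from 0 (shut) to 100 (fully open), set as the call begins (left out, the last holds). The fingers move at their own pace and stop on an object; the grip force is fixed at half the most. Time passes only in rows, so rows that repeat a pose let the fingers close. It gives the time, the measured TCP pose, the force and the opening at its end, in the units of the state.
- readout.get_obs(): the state, without advancing time (a new reading comes with each control period).
- eyes.capture(name): name is "scene" or "top" or "wrist"; returns a dict with "image" (400x640x3 uint8, red, green, blue), "z_map" (400x640 float32, m along the optical axis (not along the pixel's ray), 0 where there is no reading), "mtx" (3x3 intrinsics, pixels), "camera_from_world" (4x4, takes a point from world to camera coordinates). Camera axes: x right, y down, z forward; pixel columns grow to the right and rows downward; lengths in m; the calibration is good to about 2 mm. A picture is of the moment at which its call begins.
- job.hand_in(): hands the job in, once; it reports no verdict.
Trained networks look in the newest picture that a camera, given by its name, has taken for a name from the list of things; names that differ only in an ending like _2 or _b are one class to them, and where a whole thing is asked for, a point or a joint stands for the part that bears it (a point fixed in the world has none). Each returns a list of dicts, best first, with "p" (0 to 1); they miss things now and then, are a little off and sometimes report something else, mostly with a low value. They report only what shows in the picture. A call takes as long as a camera call. They do not tell look-alikes from the thing itself.
- eyes.silhouettes(camera, target): "pixels" (400x640 bool, what is visible of it) and "extent" ([centre column, centre row, width, height] in pixels, round what is visible of it).
The state is a dict: "time_s": time; "joint_pos": joint angles; "joint_velocities": joint speeds; "joint_torque": joint torques, N m; "tool_pos": TCP position; "tcp_rot": TCP orientation; "wrist_force": force on the tool from outside, world axes, zero at the start; "ft_torque": the same for the moment, N m; "width": finger opening in m.
Only numpy, scipy, OpenCV 4.12 (cv2) and the standard library are available. Lean on these libraries where they do the work, as an engineer would, in place of code of your own. Each camera call takes 0.05 s, during which the arm holds its last target.

TASK

Each of the three sealed cases in the carrier holds a steel ball, and in one the ball has come loose. From the robot's left to its right, lift each case in turn, shake it briskly back and forth a few times in the air and set it back upright in its own bay without dropping it (the last may stay in the gripper if it is the one). Then hold the case that rattles in the gripper, level and still, about a hand's breadth above the middle of the round inspection plate, and finish while still holding it there; leave the other things on the bench where they are.

Things in the scene. Friction and masses are not known exactly. Their poses are not given: they have to be found in the camera images.
- case_left: sealed aluminium case with a dark seam and a steel clip on each short end, 100 mm long (x), 46 wide (y), 46 high, clips add 4 mm at each end, 0.33 to 0.4 kg; starts in the left bay. Origin: centre of its underside, z up. Whichever of the three has the loose ball (changes every time): a 160 g, 34 mm steel ball rolls in it along x, 29 mm either way of the middle
- case_middle: sealed aluminium case with a dark seam and a steel clip on each short end, 100 mm long (x), 46 wide (y), 46 high, clips add 4 mm at each end, 0.33 to 0.4 kg; starts in the middle bay. Origin: centre of its underside, z up. A loose ball rolls to an end and knocks there when the case is jerked or tilted lengthwise; a clamped one stays in the middle
- case_right: sealed aluminium case with a dark seam and a steel clip on each short end, 100 mm long (x), 46 wide (y), 46 high, clips add 4 mm at each end, 0.33 to 0.4 kg; starts in the right bay. Origin: centre of its underside, z up. A loose ball's knock and the shift of the balance (160 g x 58 mm from end to end, about 0.09 N m) show in the force and torque on the tool
- carrier: fixed black plate 130 (x) x 340 (y) x 5 mm with three bays 110 mm apart along y. Origin: centre of its underside; x runs along the bays' length, away from the robot. Bay floor = plate top; lips 5 mm high at each bay's ends (inner length 116) and corners (inner width 62; the middle 72 mm of the long sides is open)
- bay_left (a point): centre of the floor of the bay on the robot's left (+y end), 5 mm above the bench; a case in place has its underside here
- bay_middle (a point): centre of the floor of the middle bay, 5 mm above the bench
- bay_right (a point): centre of the floor of the bay on the robot's right (-y end), 5 mm above the bench
- plate_top (a point): centre of the top of the round inspection plate (110 mm across steel disc with an 86 mm glass disc on it, 12 mm high in all) fixed to the bench beyond the carrier; z up
- bottle: bystander: white plastic bottle with a steel cap, 52 mm across, 105 mm high, left of the carrier; origin: centre of its underside
- screwdriver: bystander: screwdriver with a black handle, 160 mm long, lying right of the carrier; its handle points to its own -x; origin: on its underside near the middle
- board: bystander: green circuit board strip 110 x 22 x 7 mm lying left of the round plate; origin: centre of its underside
- weight: bystander: turned steel weight with a waist, 40 mm across, 60 mm high, right of the round plate; origin: centre of its underside
- jar: bystander: amber glass jar with a black cap, 56 mm across, 60 mm high, far left; origin: centre of its underside
- cup: bystander: steel cup, 64 mm across, 60 mm high, far right; origin: centre of its underside
Things that resemble listed ones, but are neither listed nor needed, are in the scene too. What is shaped like the case_middle but pink or yellow is not meant. What is shaped like the case_left but green is not meant.

How it is judged:
On the way, in this order (a step that is already met when the one before it is completed fails the run):
1. the left case is moved briskly in the air, the other two standing in their own bays (height (world z) of case_left above 0.045 m and contact force between case_left and the fingers above 0.5 N and (linear speed of case_left above 0.18 m/s or angular speed of case_left above 1.3 rad/s) and distance of each of case_middle, case_right from where it was at the start of the episode below 0.03 m and angle between each of case_middle, case_right's own z axis and vertical below 0.12 rad).
2. the left case is stopped or reversed in the air, the other two standing in their own bays (height (world z) of case_left above 0.045 m and contact force between case_left and the fingers above 0.5 N and linear speed of case_left below 0.08 m/s and angular speed of case_left below 0.6 rad/s and distance of each of case_middle, case_right from where it was at the start of the episode below 0.03 m and angle between each of case_middle, case_right's own z axis and vertical below 0.12 rad).
3. the left case is moved briskly in the air again, the other two standing in their own bays (all of step 1).
4. the middle case is moved briskly in the air, the other two standing in their own bays (height (world z) of case_middle above 0.045 m and contact force between case_middle and the fingers above 0.5 N and (linear speed of case_middle above 0.18 m/s or angular speed of case_middle above 1.3 rad/s) and distance of each of case_left, case_right from where it was at the start of the episode below 0.03 m and angle between each of case_left, case_right's own z axis and vertical below 0.12 rad).
5. the middle case is stopped or reversed in the air, the other two standing in their own bays (height (world z) of case_middle above 0.045 m and contact force between case_middle and the fingers above 0.5 N and linear speed of case_middle below 0.08 m/s and angular speed of case_middle below 0.6 rad/s and distance of each of case_left, case_right from where it was at the start of the episode below 0.03 m and angle between each of case_left, case_right's own z axis and vertical below 0.12 rad).
6. the middle case is moved briskly in the air again, the other two standing in their own bays (all of step 4).
7. the right case is moved briskly in the air, the other two standing in their own bays (height (world z) of case_right above 0.045 m and contact force between case_right and the fingers above 0.5 N and (linear speed of case_right above 0.18 m/s or angular speed of case_right above 1.3 rad/s) and distance of each of case_left, case_middle from where it was at the start of the episode below 0.03 m and angle between each of case_left, case_middle's own z axis and vertical below 0.12 rad).
8. the right case is stopped or reversed in the air, the other two standing in their own bays (height (world z) of case_right above 0.045 m and contact force between case_right and the fingers above 0.5 N and linear speed of case_right below 0.08 m/s and angular speed of case_right below 0.6 rad/s and distance of each of case_left, case_middle from where it was at the start of the episode below 0.03 m and angle between each of case_left, case_middle's own z axis and vertical below 0.12 rad).
9. the right case is moved briskly in the air again, the other two standing in their own bays (all of step 7).
10. the case with the loose ball is held still and level above the round plate (((distance between content_1_c0 and case_left below 0.045 m and horizontal distance between case_left and plate_top below 0.04 m and z of case_left in the frame of plate_top between 0.04 and 0.2 m and angle between case_left's own z axis and vertical below 0.2 rad and contact force between case_left and the fingers above 1 N and linear speed of case_left below 0.05 m/s and distance of each of case_middle, case_right from where it was at the start of the episode below 0.03 m and angle between each of case_middle, case_right's own z axis and vertical below 0.12 rad and linear speed of each of case_middle, case_right below 0.02 m/s and contact force between each of case_middle, case_right and the fingers below 0.1 N) or (distance between content_1_c0 and case_middle below 0.045 m and horizontal distance between case_middle and plate_top below 0.04 m and z of case_middle in the frame of plate_top between 0.04 and 0.2 m and angle between case_middle's own z axis and vertical below 0.2 rad and contact force between case_middle and the fingers above 1 N and linear speed of case_middle below 0.05 m/s and distance of each of case_left, case_right from where it was at the start of the episode below 0.03 m and angle between each of case_left, case_right's own z axis and vertical below 0.12 rad and linear speed of each of case_left, case_right below 0.02 m/s and contact force between each of case_left, case_right and the fingers below 0.1 N) or (distance between content_1_c0 and case_right below 0.045 m and horizontal distance between case_right and plate_top below 0.04 m and z of case_right in the frame of plate_top between 0.04 and 0.2 m and angle between case_right's own z axis and vertical below 0.2 rad and contact force between case_right and the fingers above 1 N and linear speed of case_right below 0.05 m/s and distance of each of case_left, case_middle from where it was at the start of the episode below 0.03 m and angle between each of case_left, case_middle's own z axis and vertical below 0.12 rad and linear speed of each of case_left, case_middle below 0.02 m/s and contact force between each of case_left, case_middle and the fingers below 0.1 N))), for 0.3 s.
At the end, for the whole second after the job is handed in: Case with the loose ball gripped (over 1 N), centre within 40 mm of the round plate's centre in plan, underside 40-200 mm above its top, tilt under 0.2 rad, under 0.05 m/s; the other two released, at rest, tilt under 0.12 rad, within 30 mm of where each started (((distance between content_1_c0 and case_left below 0.045 m and horizontal distance between case_left and plate_top below 0.04 m and z of case_left in the frame of plate_top between 0.04 and 0.2 m and angle between case_left's own z axis and vertical below 0.2 rad and contact force between case_left and the fingers above 1 N and linear speed of case_left below 0.05 m/s and distance of each of case_middle, case_right from where it was at the start of the episode below 0.03 m and angle between each of case_middle, case_right's own z axis and vertical below 0.12 rad and linear speed of each of case_middle, case_right below 0.02 m/s and contact force between each of case_middle, case_right and the fingers below 0.1 N) or (distance between content_1_c0 and case_middle below 0.045 m and horizontal distance between case_middle and plate_top below 0.04 m and z of case_middle in the frame of plate_top between 0.04 and 0.2 m and angle between case_middle's own z axis and vertical below 0.2 rad and contact force between case_middle and the fingers above 1 N and linear speed of case_middle below 0.05 m/s and distance of each of case_left, case_right from where it was at the start of the episode below 0.03 m and angle between each of case_left, case_right's own z axis and vertical below 0.12 rad and linear speed of each of case_left, case_right below 0.02 m/s and contact force between each of case_left, case_right and the fingers below 0.1 N) or (distance between content_1_c0 and case_right below 0.045 m and horizontal distance between case_right and plate_top below 0.04 m and z of case_right in the frame of plate_top between 0.04 and 0.2 m and angle between case_right's own z axis and vertical below 0.2 rad and contact force between case_right and the fingers above 1 N and linear speed of case_right below 0.05 m/s and distance of each of case_left, case_middle from where it was at the start of the episode below 0.03 m and angle between each of case_left, case_middle's own z axis and vertical below 0.12 rad and linear speed of each of case_left, case_middle below 0.02 m/s and contact force between each of case_left, case_middle and the fingers below 0.1 N))); the arm keeps its last pose, push and grip.
It fails at once if a bystander is moved by more than 30 mm (distance of any of bottle, screwdriver, board, weight, jar, cup from where it was at the start of the episode above 0.03 m).
It fails at once if a case is dropped (falls faster than 0.6 m/s with the fingers off it) ((linear speed of case_left above 0.6 m/s and contact force between case_left and the fingers below 0.3 N) or (linear speed of case_middle above 0.6 m/s and contact force between case_middle and the fingers below 0.3 N) or (linear speed of case_right above 0.6 m/s and contact force between case_right and the fingers below 0.3 N)).
It also fails if it takes over 72 s, if anything falls off the work surface, if the arm or the gripper's body presses on something with over 40 N, if the wrist force passes 120 N, or if a joint passes its speed limit or range.

## Working session

There is one attempt and no reset: what is moved stays moved. The work goes in short steps, Python scripts to look and compute and a tool call to move; the robot and the scene stay as the last step left them, time stands still between calls to the robot, and variables do not carry over. Pictures are saved under pics/ and viewed, and the job is handed in when it is done.

Besides the shell and the picture viewer there is one more tool, called after "Request:" by a JSON object that holds its "api" and its "payload", one argument or row to a line. step_arm: Moves the arm, as the interface text tells. Its arguments: {"type":"object","properties":{"targets":{"type":"array","items":{"type":"array","items":{"type":"array","items":{"type":"number"}}}},"jaw":{"type":"number"}},"required":["targets"]}

```bash
ls; mkdir -p pics
python3 - <<'E'
from station import readout, eyes, job
import cv2,numpy as np
o=readout.get_obs()
for k,v in o.items(): print(k,np.round(v,4))
for n in ("scene","top","wrist"):
    c=eyes.capture(n); cv2.imwrite(f"pics/a_{n}.png",c["image"][:,:,::-1]); np.savez(f"/tmp/{n}.npz",**c)
    print(n,np.round(c["mtx"],1).tolist(),np.round(c["camera_from_world"],3).tolist())
E
```

```text
pics
time_s 0.0
joint_pos [-1.2318  0.6293  0.0384  1.5184 -0.027   0.9963 -0.02  ]
joint_velocities [ 0.0002 -0.0006 -0.0003 -0.0023  0.0006 -0.0006  0.0012]
joint_torque [ 7.00000e-04 -5.63413e+01  1.22590e+00 -1.93444e+01  1.09000e-02
  1.08000e-02 -0.00000e+00]
tool_pos [0.2557 0.5968 0.1983]
tcp_rot [ 0.316   1.5478 -0.319 ]
wrist_force [-0.047   0.093   0.3283]
ft_torque [-0.0155  0.0174 -0.0123]
width 0.0852
scene [[480.1, 0.0, 319.0], [0.0, 480.1, 204.8], [0.0, 0.0, 1.0]] [[0.325, 0.946, 0.017, -0.118], [0.722, -0.236, -0.65, -0.327], [-0.611, 0.224, -0.759, 1.774], [0.0, 0.0, 0.0, 1.0]]
top [[372.5, 0.0, 318.3], [0.0, 372.5, 202.0], [0.0, 0.0, 1.0]] [[0.006, -1.0, 0.019, -0.037], [-0.988, -0.009, -0.155, 0.461], [0.155, -0.018, -0.988, 1.195], [0.0, 0.0, 0.0, 1.0]]
wrist [[345.7, 0.0, 316.1], [0.0, 345.7, 196.8], [0.0, 0.0, 1.0]] [[0.393, 0.92, -0.002, -0.649], [0.881, -0.375, 0.289, -0.04], [0.265, -0.115, -0.957, 0.378], [0.0, 0.0, 0.0, 1.0]]
```

View pics/a_top.png

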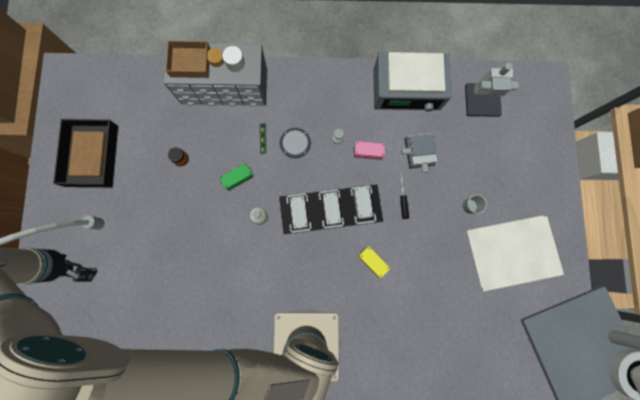

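View pics/a_scene.png

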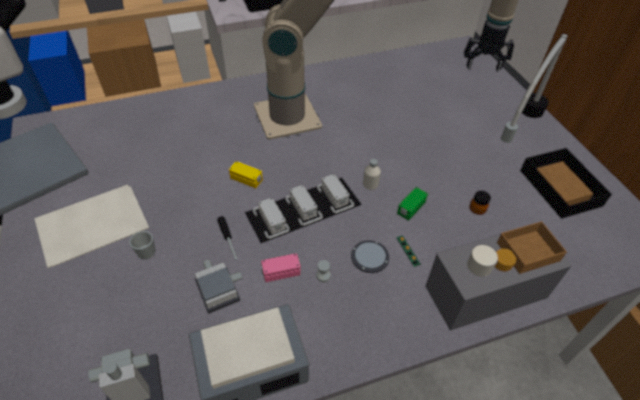

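The three silver cases are in the black carrier at top (299,212), (331,207) and (363,204). The pink (370,150), yellow (375,262) and green (237,177) look-alikes are off the carrier, so they aren't meant. The round plate is at (295,143).

```bash
cat > h.py <<'E'
from station import readout, eyes, job
import cv2,numpy as np
from scipy.spatial.transform import Rotation as R
def pts(c):
    z=c["z_map"]; K=c["mtx"]; v,u=np.mgrid[:400,:640]
    P=np.stack([(u-K[0,2])/K[0,0]*z,(v-K[1,2])/K[1,1]*z,z],-1)
    T=np.linalg.inv(c["camera_from_world"])
    return P@T[:3,:3].T+T[:3,3]
def proj(c,p):
    T=c["camera_from_world"]; q=np.atleast_2d(p)@T[:3,:3].T+T[:3,3]; q=q@c["mtx"].T
    return q[:,:2]/q[:,2:]
E
python3 - <<'E'
from h import *
o=readout.get_obs(); print(np.round(R.from_rotvec(o["tcp_rot"]).as_matrix(),3))
print(o['time_s'])
im=cv2.imread("pics/a_top.png")
cv2.imwrite("pics/b.png",cv2.resize(im[120:250,210:430],None,fx=3.6,fy=3.6,interpolation=cv2.INTER_CUBIC))
for n in ("top","scene"):
    c=dict(np.load(f"/tmp/{n}.npz")); eyes.capture(n); P=pts(c)
    for t in ("case_left","case_middle","carrier","plate_top","bottle","screwdriver","board","weight"):
        for d in eyes.silhouettes(n,t):
            m=d["pixels"]&(c["z_map"]>0)
            if d["p"]<.3 or m.sum()<5: continue
            q=P[m]; z=np.percentile(q[:,2],90)
            s=q[q[:,2]>z-.012] if t[:4]=="case" else q
            (cx,cy),wh,a=cv2.minAreaRect(s[:,:2].astype(np.float32)*1000)
            print(n,t,round(d["p"],2),np.round(d["extent"]),"med",np.round(np.median(s,0),4),"rect",np.round([cx,cy,*wh,a],1),"z90",round(z,3))
E
```

```text
[[-0.001  0.394  0.919]
 [-0.001  0.919 -0.394]
 [-1.    -0.001 -0.   ]]
0.15
top case_left 0.67 [299. 212.  17.  31.] med [0.4262 0.0296 0.0511] rect [428.2  30.7 103.8  45.6   7.7] z90 0.054
top case_left 0.63 [236. 177.  34.  28.] med [0.5458 0.2391 0.0466] rect [546.9 240.6  46.  103.1  31. ] z90 0.049
top case_middle 0.96 [377. 261.  36.  29.] med [ 0.2699 -0.2154  0.0455] rect [ 269.4 -215.1  100.9   46.    44.5] z90 0.048
top case_middle 0.8 [372. 151.  36.  18.] med [ 0.6431 -0.2065  0.046 ] rect [ 645.1 -207.   102.2   46.4   85.4] z90 0.049
top case_middle 0.77 [331. 209.  19.  36.] med [ 0.4429 -0.0783  0.0507] rect [442.9 -77.8 103.5  46.2   7.7] z90 0.054
top case_middle 0.7 [259. 215.  16.  22.] med [0.4143 0.1596 0.1049] rect [414.3 159.7  22.4  21.7  46.5] z90 0.105
top carrier 0.72 [331. 209. 105.  47.] med [ 0.4405 -0.054   0.0055] rect [445.8 -77.2 130.5 339.7   7.9] z90 0.009
top plate_top 0.91 [293. 142.  35.  32.] med [0.6738 0.0475 0.0112] rect [677.9  47.5 104.1 106.6  89.1] z90 0.015
top bottle 0.76 [259. 216.  20.  20.] med [0.4096 0.1536 0.0754] rect [414.1
[... 1346 characters left out ...]
top 0.98 [370. 258.  40.  34.] med [0.6791 0.0458 0.0106] rect [673.3  49.2 113.1 116.3  74.4] z90 0.015
scene plate_top 0.34 [143. 243.  24.  27.] med [ 0.4492 -0.5544  0.0393] rect [ 460.4 -552.6   62.8   63.8   59.8] z90 0.059
scene bottle 0.65 [372. 175.  15.  27.] med [0.4283 0.1511 0.0608] rect [423.  152.2  47.7  37.7  44.1] z90 0.094
scene screwdriver 0.63 [228. 235.  16.  44.] med [ 0.4675 -0.3237  0.0214] rect [ 485.5 -325.6  169.4   26.4    1.2] z90 0.027
scene board 0.57 [409. 253.  18.  33.] med [0.6935 0.1588 0.0054] rect [691.6 161.8 106.8  27.9   0.9] z90 0.009
scene weight 0.48 [327. 271.  15.  24.] med [ 0.7003 -0.1035  0.0298] rect [679.2 -95.3  36.2  72.1  69.6] z90 0.059
```

View pics/b.png

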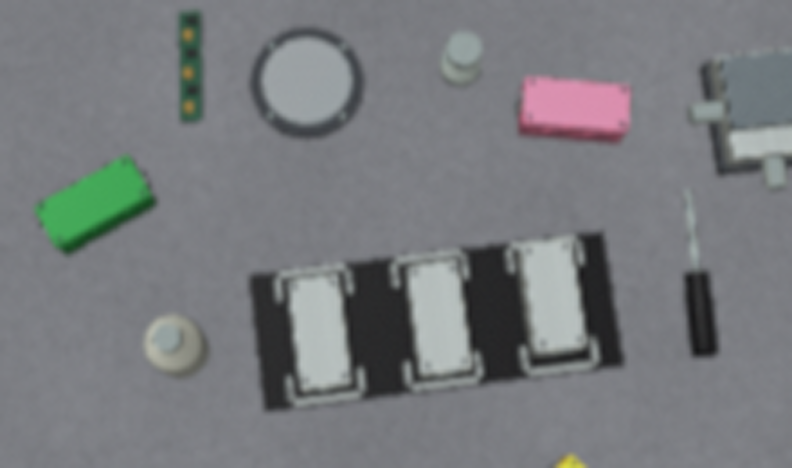

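```bash
cat >> h.py <<'E'
def plan(p,yaw=97.8):
    o=readout.get_obs(); M=R.from_rotvec(o["tcp_rot"]).as_matrix()
    d=M.T@(np.array(p)-o["tool_pos"])
    y=np.degrees(np.arctan2(M[1,1],M[0,1])); t=-((yaw-y+180)%360-180)
    print("t",round(o["time_s"],2),"pos",np.round(o["tool_pos"],4),"yaw",round(y,2),"tilt",np.round(M[:2,0],3),"shift",np.round(d,4),"turn",round(t,2),"w",round(o["width"],4),"F",np.round(o["wrist_force"],2),"T",np.round(o["ft_torque"],3))
E
python3 - <<'E'
from h import *
plan([.4285,.030,.2])
c=dict(np.load("/tmp/top.npz")); P=pts(c)
for nm in("top","scene"):
  c=dict(np.load(f"/tmp/{nm}.npz")); P=pts(c)
  for x,y in [(.428,.030),(.443,-.078),(.458,-.186)]:
    e=np.array([np.cos(np.radians(7.8)),np.sin(np.radians(7.8))]); f=np.array([-e[1],e[0]])
    d=P[...,:2]-[x,y]; a=d@e;b=d@f
    m=(P[...,2]>.045)&(P[...,2]<.065)&(abs(a)<.09)&(abs(b)<.05)
    q=P[m]; print(nm,np.round(cv2.minAreaRect(q[:,:2].astype(np.float32)*1000)[0],1),np.round(cv2.minAreaRect(q[:,:2].astype(np.float32)*1000)[1:][0],1),np.round(np.median(q[:,2]),4),m.sum())
E
```

```text
t 1.05 pos [0.256  0.5975 0.1992] yaw 66.8 tilt [-0.  0.] shift [-0.0008 -0.4536  0.3821] turn -31.0 w 0.0854 F [-0.44 -0.36  0.02] T [0.056 0.043 0.039]
top [428.2  30.7] [103.8  45.6] 0.0511 435
top [442.8 -77.9] [103.1  46.1] 0.0508 429
top [ 464.8 -181.7] [101.   46.6] 0.0505 421
scene [428.6  29.7] [109.3  47.5] 0.051 378
scene [443.5 -78.5] [107.6  48.1] 0.0511 403
scene [ 463.1 -182.6] [103.2  47.4] 0.0509 425
```

Request:
{"api": "step_arm", "payload": {
  "targets": [
    [[0,-0.03,0.025,-2],[0,-0.06,0.05,-4],[0,-0.09,0.076,-6],[0,-0.121,0.102,-8],[0,-0.151,0.127,-10]]
  ]
}}

```text
time_s: 1.47
tool_pos: [0.3136, 0.4067, 0.1993]
tcp_rot: [0.179, 1.563, -0.179]
wrist_force: [0.5, -0.1, -0.6]
width: 0.0853
```

```bash
python3 -c "
from h import *
plan([.4285,.030,.2])"
```

```text
t 1.47 pos [0.3136 0.4067 0.1993] yaw 76.91 tilt [0. 0.] shift [-0.0006 -0.3409  0.1972] turn -20.89 w 0.0853 F [ 0.52 -0.09 -0.58] T [-0.006 -0.052  0.001]
```

Request:
{"api": "step_arm", "payload": {
  "targets": [
    [[0,-0.034,0.02,-2],[0,-0.068,0.04,-4],[0,-0.102,0.06,-6],[0,-0.136,0.08,-8],[0,-0.17,0.1,-10]]
  ]
}}

```text
time_s: 1.88
tool_pos: [0.373, 0.2167, 0.1997]
tcp_rot: [0.041, 1.569, -0.04]
wrist_force: [1.5, 0.3, -0.1]
width: 0.0857
```

```bash
python3 -c "
from h import *
plan([.4285,.030,.16])"
```

```text
t 1.88 pos [0.373  0.2167 0.1997] yaw 87.03 tilt [0.001 0.   ] shift [ 0.0396 -0.1836  0.0651] turn -10.77 w 0.0857 F [ 1.51  0.27 -0.06] T [ 0.04  -0.1   -0.016]
```

Request:
{"api": "step_arm", "payload": {
  "targets": [
    [[0,-0.039,0.014,-2.7],[0,-0.078,0.028,-5.4],[0,-0.115,0.042,-8],[0.015,-0.15,0.054,-10.8],[0.03,-0.184,0.065,-10.8]]
  ]
}}

```text
time_s: 2.3
tool_pos: [0.43, 0.0276, 0.1703]
tcp_rot: [-0.108, 1.563, 0.108]
wrist_force: [0.1, 1.0, 0.4]
width: 0.0856
```

```bash
python3 -c "
from h import *
c=eyes.capture('wrist');cv2.imwrite('pics/c.png',c['image'][:,:,::-1])
P=pts(c);m=(P[...,2]>.046)&(P[...,2]<.06)&(P[...,0]>.36)&(P[...,0]<.5)&(abs(P[...,1]-.03)<.05)
r=cv2.minAreaRect(P[m][:,:2].astype(np.float32)*1000);print(r,m.sum())
plan([.4285,.030,.04])"
```

```text
((427.6346130371094, 28.725107192993164), (102.38664245605469, 45.99388122558594), 7.763448238372803) 5802
t 2.35 pos [0.4294 0.0195 0.1677] yaw 97.25 tilt [ 0.001 -0.004] shift [0.1276 0.0112 0.0004] turn -0.55 w 0.0855 F [ 0.76 -5.62 -1.59] T [-0.503 -0.061 -0.059]
```

View pics/c.png

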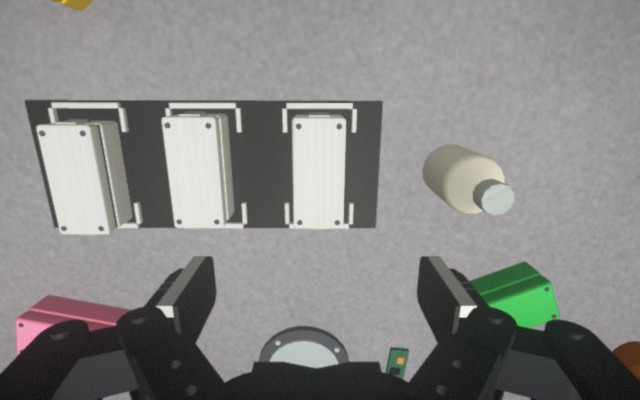

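The wrist view shows the left case at (322,172), the middle at (200,170) and the right at (85,175), all in the carrier. I'm descending on the left one.

Request:
{"api": "step_arm", "payload": {
  "targets": [
    [[0.02,0.01,-0.001,-0.5],[0.045,0.01,-0.001,-0.5],[0.07,0.01,-0.001,-0.5],[0.09,0.01,-0.001,-0.5],[0.098,0.01,-0.001,-0.5]]
  ]
}}

```text
time_s: 2.77
tool_pos: [0.4259, 0.0288, 0.0677]
tcp_rot: [-0.11, 1.571, 0.103]
wrist_force: [-0.7, 0.3, -0.2]
width: 0.0854
```

```bash
python3 -c "
from h import *
plan([.428,.0295,.014])"
```

```text
t 2.77 pos [0.4259 0.0288 0.0677] yaw 97.75 tilt [-0.002 -0.005] shift [0.0537 0.0006 0.0023] turn -0.05 w 0.0854 F [-0.66  0.33 -0.22] T [ 0.028  0.038 -0.005]
```

Request:
{"api": "step_arm", "payload": {
  "targets": [
    [[0.015,0.001,0.002,0],[0.032,0.001,0.002,0],[0.045,0.001,0.002,0],[0.053,0.001,0.002,0],[0.053,0.001,0.002,0]]
  ]
}}

```text
time_s: 3.18
tool_pos: [0.4278, 0.03, 0.0144]
tcp_rot: [-0.111, 1.571, 0.102]
wrist_force: [0.2, -0.7, 0.4]
width: 0.0856
```

Request:
{"api": "step_arm", "payload": {
  "targets": [
    [[0,0,0,0],[0,0,0,0],[0,0,0,0],[0,0,0,0],[0,0,0,0]]
  ],
  "jaw": 0
}}

```text
time_s: 3.6
tool_pos: [0.4284, 0.0298, 0.0155]
tcp_rot: [-0.111, 1.57, 0.101]
wrist_force: [-0.9, -1.3, 9.9]
width: 0.0423
```

Request:
{"api": "step_arm", "payload": {
  "targets": [
    [[0,0,0,0],[0,0,0,0],[0,0,0,0],[0,0,0,0],[0,0,0,0]]
  ]
}}

```text
time_s: 4.02
tool_pos: [0.4286, 0.0299, 0.0157]
tcp_rot: [-0.111, 1.569, 0.101]
wrist_force: [-0.2, -0.8, 3.8]
width: 0.0418
```

```bash
python3 -c "
from h import *
plan([.428,.0295,.11])"
```

```text
t 4.02 pos [0.4286 0.0299 0.0157] yaw 97.74 tilt [-0.001 -0.007] shift [-0.0943 -0.0009 -0.0008] turn -0.06 w 0.0418 F [-0.2  -0.78  3.77] T [-0.001  0.08   0.047]
```

Request:
{"api": "step_arm", "payload": {
  "targets": [
    [[-0.008,0,0,0],[-0.02,0,0,0],[-0.035,0,0,0],[-0.05,0,0,0],[-0.065,0,0,0]]
  ]
}}

```text
time_s: 4.43
tool_pos: [0.4279, 0.0302, 0.0815]
tcp_rot: [-0.111, 1.571, 0.101]
wrist_force: [0.2, -0.4, -4.4]
width: 0.0415
```

Request:
{"api": "step_arm", "payload": {
  "targets": [
    [[-0.015,0,0,0],[-0.03,0,0,0],[-0.04,0,0,0],[-0.04,0,0,0],[-0.04,0,0,0]]
  ]
}}

```text
time_s: 4.85
tool_pos: [0.4279, 0.0303, 0.1218]
tcp_rot: [-0.111, 1.57, 0.101]
wrist_force: [0.2, 0.2, -4.0]
width: 0.0415
```

```bash
cat >> h.py <<'E'
def ft(n=10):
    F=[];T=[]
    for i in range(n):
        eyes.capture("top"); o=readout.get_obs(); M=R.from_rotvec(o["tcp_rot"]).as_matrix()
        F.append(M.T@o["wrist_force"]); T.append(M.T@o["ft_torque"])
    print("toolF",np.round(np.mean(F,0),3),"toolT",np.round(np.mean(T,0),4),"sd",np.round(np.std(T,0),4),"w",round(o["width"],4),"t",round(o["time_s"],2),np.round(o["tool_pos"],4))
E
python3 -c "
from h import *
c=eyes.capture('wrist');cv2.imwrite('pics/d.png',c['image'][:,:,::-1])
ft()"
```

```text
toolF [3.851 0.122 0.1  ] toolT [ 0.0052 -0.0117  0.0132] sd [0.0214 0.0288 0.0269] w 0.0418 t 5.4 [0.4279 0.0306 0.1213]
```

View pics/d.png

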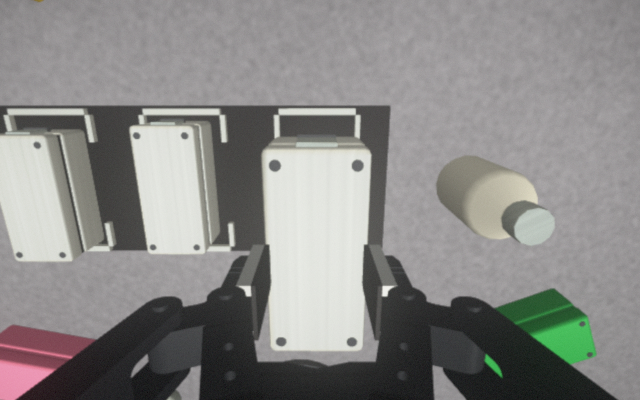

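Request:
{"api": "step_arm", "payload": {
  "targets": [
    [[0,0,0.035,0],[0,0,0,0],[0,0,0.035,0],[0,0,0,0],[0,0,0,0]]
  ]
}}

```text
time_s: 5.82
tool_pos: [0.4209, 0.0293, 0.1195]
tcp_rot: [-0.113, 1.582, 0.1]
wrist_force: [-3.8, -0.8, -4.9]
width: 0.0417
```

Request:
{"api": "step_arm", "payload": {
  "targets": [
    [[0,0,0,0],[0,0,0,0],[0,0,0,0],[0,0,0,0]]
  ]
}}

```text
time_s: 6.15
tool_pos: [0.422, 0.0295, 0.1198]
tcp_rot: [-0.113, 1.58, 0.101]
wrist_force: [0.5, -0.3, -3.9]
width: 0.0414
```

```bash
python3 -c "
from h import *
ft()"
```

```text
toolF [ 3.797 -0.111 -0.093] toolT [ 0.0053 -0.0244  0.0024] sd [0.0246 0.0276 0.0335] w 0.0411 t 6.65 [0.4209 0.0293 0.1195]
```

Request:
{"api": "step_arm", "payload": {
  "targets": [
    [[0,0,0.035,0],[0,0,0,0],[0,0,0.035,0],[0,0,0.035,0],[0,0,0.035,0]]
  ]
}}

```text
time_s: 7.07
tool_pos: [0.4574, 0.0347, 0.119]
tcp_rot: [-0.112, 1.579, 0.101]
wrist_force: [0.4, 0.2, -2.0]
width: 0.0414
```

Request:
{"api": "step_arm", "payload": {
  "targets": [
    [[0,0,0,0],[0,0,0,0],[0,0,0,0],[0,0,0,0]]
  ]
}}

```text
time_s: 7.4
tool_pos: [0.458, 0.0347, 0.1195]
tcp_rot: [-0.112, 1.578, 0.101]
wrist_force: [-0.0, 0.1, -3.4]
width: 0.0414
```

```bash
python3 -c "
from h import *
ft()
plan([.4286,.0299,.04],97.74)
c=eyes.capture('wrist');cv2.imwrite('pics/e.png',c['image'][:,:,::-1])"
```

```text
toolF [ 3.805e+00 -6.200e-02 -3.000e-03] toolT [ 0.0198 -0.0361  0.017 ] sd [0.0328 0.0394 0.0128] w 0.0415 t 7.9 [0.4574 0.0347 0.119 ]
t 7.9 pos [0.4574 0.0347 0.119 ] yaw 97.78 tilt [-0.01  -0.008] shift [ 0.0794 -0.0003 -0.0283] turn 0.04 w 0.0415 F [-0.36 -0.64 -3.27] T [ 0.043 -0.072  0.025]
```

View pics/e.png

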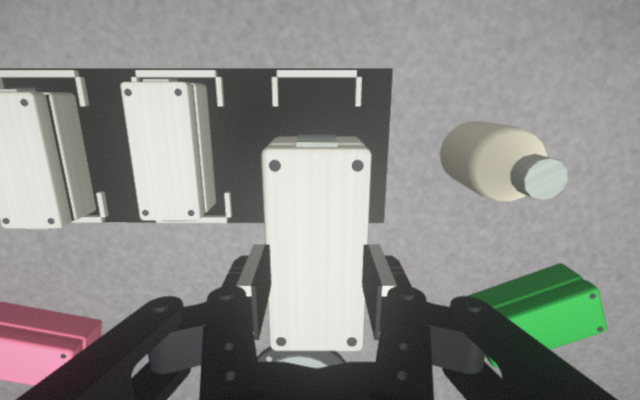

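Request:
{"api": "step_arm", "payload": {
  "targets": [
    [[0.015,0,-0.012,0],[0.03,0,-0.025,0],[0.045,0,-0.028,0],[0.06,0,-0.028,0],[0.065,0,-0.028,0]]
  ]
}}

```text
time_s: 8.37
tool_pos: [0.4279, 0.0302, 0.053]
tcp_rot: [-0.113, 1.581, 0.101]
wrist_force: [-0.2, -0.2, -3.5]
width: 0.0412
```

```bash
python3 -c "
from h import *
plan([.4284,.0299,.0165],97.74)"
```

```text
t 8.37 pos [0.4279 0.0302 0.053 ] yaw 97.79 tilt [-0.013 -0.008] shift [ 0.0365 -0.0002  0.001 ] turn 0.05 w 0.0412 F [-0.24 -0.16 -3.51] T [-0.018 -0.044  0.003]
```

Request:
{"api": "step_arm", "payload": {
  "targets": [
    [[0.01,0,0.0005,0],[0.02,0,0.0005,0],[0.028,0,0.001,0],[0.033,0,0.001,0],[0.036,0,0.001,0]]
  ]
}}

```text
time_s: 8.78
tool_pos: [0.4287, 0.0302, 0.0166]
tcp_rot: [-0.113, 1.581, 0.101]
wrist_force: [-0.6, -0.4, -3.6]
width: 0.0417
```

```bash
python3 -c "
from h import *
ft(3)
plan([.4284,.0299,.0155],97.74)"
```

```text
toolF [ 3.828  0.235 -0.154] toolT [-0.0151 -0.0137 -0.0075] sd [0.0346 0.0197 0.0124] w 0.0416 t 8.93 [0.4286 0.0301 0.0171]
t 8.93 pos [0.4286 0.0301 0.0171] yaw 97.8 tilt [-0.012 -0.008] shift [ 0.0016 -0.0002 -0.0002] turn 0.06 w 0.0416 F [-0.91 -0.09 -3.17] T [ 0.012 -0.031 -0.02 ]
```

Request:
{"api": "step_arm", "payload": {
  "targets": [
    [[0.001,0,0,0],[0.0025,0,0,0],[0.004,0,0,0]]
  ]
}}

```text
time_s: 9.18
tool_pos: [0.4292, 0.0301, 0.0153]
tcp_rot: [-0.114, 1.579, 0.101]
wrist_force: [-6.9, 0.8, 50.8]
width: 0.0416
```

```bash
python3 -c "
from h import *
plan([.4284,.0299,.0155],97.74)"
```

```text
t 9.18 pos [0.4292 0.0301 0.0153] yaw 97.81 tilt [-0.01  -0.009] shift [-0.0002 -0.0001 -0.0008] turn 0.07 w 0.0416 F [-6.86  0.82 50.83] T [ 0.11   1.638 -0.017]
```

Request:
{"api": "step_arm", "payload": {
  "targets": [
    [[-0.0005,0,0,0],[-0.0005,0,0,0]]
  ]
}}

```text
time_s: 9.35
tool_pos: [0.4299, 0.0303, 0.0167]
tcp_rot: [-0.113, 1.576, 0.101]
wrist_force: [-0.1, -0.2, -4.0]
width: 0.0414
```

Request:
{"api": "step_arm", "payload": {
  "targets": [
    [[0,0,0,0],[0,0,0,0],[0,0,0,0],[0,0,0,0],[0,0,0,0]]
  ],
  "jaw": 100
}}

```text
time_s: 9.77
tool_pos: [0.43, 0.0302, 0.0166]
tcp_rot: [-0.113, 1.577, 0.101]
wrist_force: [-0.8, -0.3, -1.0]
width: 0.0857
```

```bash
python3 -c "
from h import *
plan([.4284,.0299,.0155],97.74)"
```

```text
t 9.77 pos [0.43   0.0302 0.0166] yaw 97.8 tilt [-0.008 -0.009] shift [ 0.0011 -0.0001 -0.0016] turn 0.06 w 0.0857 F [-0.84 -0.33 -0.96] T [ 0.014  0.02  -0.011]
```

Request:
{"api": "step_arm", "payload": {
  "targets": [
    [[-0.025,0,0,0],[-0.055,0,0,0],[-0.085,0,0,0],[-0.115,0,0,0],[-0.125,-0.015,0,0]]
  ]
}}

```text
time_s: 10.18
tool_pos: [0.4349, 0.0194, 0.1451]
tcp_rot: [-0.115, 1.57, 0.106]
wrist_force: [0.7, -0.5, -0.1]
width: 0.0854
```

```bash
python3 -c "
from h import *
plan([.443,-.0785,.13],97.8)"
```

```text
t 10.18 pos [0.4349 0.0194 0.1451] yaw 98.05 tilt [-0.002 -0.006] shift [ 0.0157 -0.098  -0.0057] turn 0.25 w 0.0854 F [ 0.68 -0.52 -0.06] T [-0.05  -0.085  0.061]
```

Request:
{"api": "step_arm", "payload": {
  "targets": [
    [[0,-0.03,-0.002,0],[0,-0.06,-0.004,0],[0,-0.085,-0.006,0],[0,-0.098,-0.006,0],[0,-0.098,-0.006,0]]
  ]
}}

```text
time_s: 10.6
tool_pos: [0.4425, -0.082, 0.1455]
tcp_rot: [-0.112, 1.571, 0.1]
wrist_force: [-0.3, -1.2, 0.1]
width: 0.0857
```

```bash
python3 -c "
from h import *
c=eyes.capture('wrist');cv2.imwrite('pics/f.png',c['image'][:,:,::-1])
P=pts(c)
for x,y in [(.428,.030),(.443,-.078),(.464,-.182)]:
    m=(P[...,2]>.046)&(P[...,2]<.06)&(abs(P[...,0]-x)<.075)&(abs(P[...,1]-y)<.045)
    print(np.round(cv2.minAreaRect(P[m][:,:2].astype(np.float32)*1000)[0],1),np.round(cv2.minAreaRect(P[m][:,:2].astype(np.float32)*1000)[1],1),cv2.minAreaRect(P[m][:,:2].astype(np.float32)*1000)[2],m.sum(),P[m][:,2].mean())
plan([.443,-.078,.065],97.8)"
```

```text
[429.4  29.4] [102.3  46.2] 7.926085472106934 6839 0.050484764106557174
[442.  -79.8] [102.   46.2] 7.840415954589844 6745 0.05048958977801772
[ 462.8 -183.5] [102.8  46.3] 7.501399040222168 6609 0.05043934663954147
t 10.65 pos [ 0.4424 -0.0797  0.1455] yaw 97.85 tilt [-0.002 -0.006] shift [0.0805 0.0021 0.0011] turn 0.05 w 0.0855 F [0.27 1.16 0.55] T [0.096 0.021 0.023]
```

View pics/f.png

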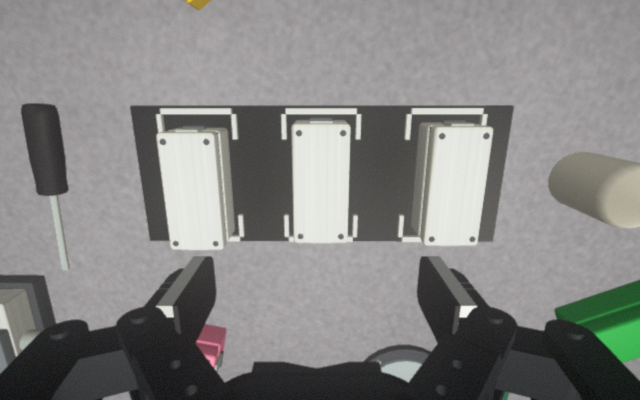

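The left case is back in its bay at (455,183). The middle case is at (320,182), so I'm going down on it.

Request:
{"api": "step_arm", "payload": {
  "targets": [
    [[0.025,0.001,0.001,0],[0.055,0.001,0.001,0],[0.085,0.001,0.001,0],[0.108,0.001,0.001,0],[0.115,0.001,0.001,0]]
  ]
}}

```text
time_s: 11.07
tool_pos: [0.4409, -0.0773, 0.0279]
tcp_rot: [-0.113, 1.576, 0.106]
wrist_force: [-1.1, 0.4, 0.9]
width: 0.0855
```

```bash
python3 -c "
from h import *
plan([.4425,-.079,.016],97.8)"
```

```text
t 11.07 pos [ 0.4409 -0.0773  0.0279] yaw 98.01 tilt [-0.007 -0.005] shift [ 0.0119 -0.0019  0.0014] turn 0.21 w 0.0855 F [-1.08  0.42  0.93] T [-0.008  0.014  0.007]
```

Request:
{"api": "step_arm", "payload": {
  "targets": [
    [[0.006,-0.002,0.001,0],[0.011,-0.002,0.001,0],[0.011,-0.002,0.001,0]]
  ]
}}

```text
time_s: 11.32
tool_pos: [0.4424, -0.0786, 0.0168]
tcp_rot: [-0.114, 1.576, 0.107]
wrist_force: [-0.4, -0.2, -0.3]
width: 0.0855
```

Request:
{"api": "step_arm", "payload": {
  "targets": [
    [[0,0,0,0],[0,0,0,0],[0,0,0,0],[0,0,0,0],[0,0,0,0]]
  ],
  "jaw": 0
}}

```text
time_s: 11.73
tool_pos: [0.4433, -0.0786, 0.0187]
tcp_rot: [-0.114, 1.573, 0.106]
wrist_force: [-7.1, 16.5, 37.4]
width: 0.0257
```

Request:
{"api": "step_arm", "payload": {
  "targets": [
    [[0,0,0,0],[0,0,0,0],[0,0,0,0],[0,0,0,0],[0,0,0,0]]
  ]
}}

```text
time_s: 12.15
tool_pos: [0.4435, -0.0787, 0.019]
tcp_rot: [-0.114, 1.573, 0.106]
wrist_force: [-1.0, -0.5, 6.6]
width: 0.0
```

```bash
python3 -c "
from h import *
plan([.4425,-.079,.12],97.8)"
```

```text
t 12.15 pos [ 0.4435 -0.0787  0.019 ] yaw 98.03 tilt [-0.004 -0.006] shift [-0.101  -0.0006 -0.0015] turn 0.23 w 0.0 F [-1.04 -0.46  6.63] T [-0.003  0.104 -0.013]
```

The fingers shut fully without holding the case, so I'm looking before moving again.

```bash
python3 -c "
from h import *
ims=[eyes.capture(n)['image'][:,:,::-1] for n in ('wrist','scene')]
cv2.imwrite('pics/g1.png',ims[0])
cv2.imwrite('pics/g2.png',cv2.resize(ims[1][140:260,220:400],None,fx=4.4,fy=4.4,interpolation=cv2.INTER_CUBIC))
plan([.4425,-.079,.12],97.8)"
```

```text
t 12.25 pos [ 0.4435 -0.0787  0.019 ] yaw 98.03 tilt [-0.004 -0.006] shift [-0.101  -0.0006 -0.0015] turn 0.23 w 0.0003 F [-0.08 -0.36  7.58] T [0.003 0.099 0.049]
```

View pics/g1.png

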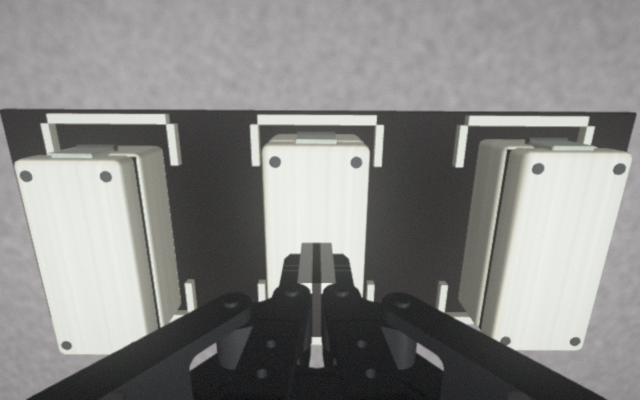

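View pics/g2.png

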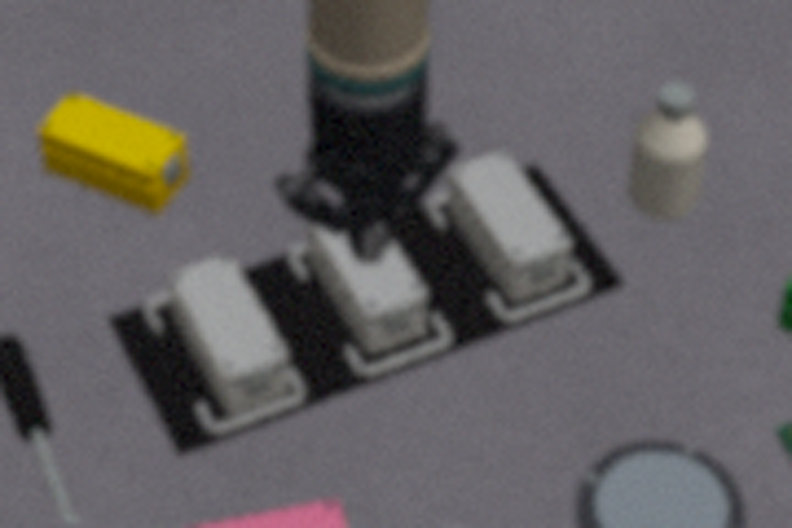

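```bash
python3 -c "
from h import *
c=eyes.capture('wrist');P=pts(c)
o=readout.get_obs()
print('tcp px',proj(c,o['tool_pos']),o['joint_pos'].round(3) if hasattr(o['joint_pos'],'round') else o['joint_pos'])
for u,v in [(310,248),(322,248),(305,262),(330,262),(310,290),(317,250),(285,200),(340,230),(290,260)]: print(u,v,np.round(P[v,u],4))
m=(P[...,2]>.046)&(P[...,2]<.056)&(abs(P[...,0]-.443)<.075)&(abs(P[...,1]+.079)<.045)
print(cv2.minAreaRect(P[m][:,:2].astype(np.float32)*1000),P[m][:,2].min(),P[m][:,2].mean())
"
```

```text
tcp px [[317.45301063 231.03720825]] [ 0.262  0.689 -0.225  2.195  0.504  0.31   1.315]
310 248 [ 0.4346 -0.0831  0.0608]
322 248 [ 0.4339 -0.0781  0.0609]
305 262 [ 0.4358 -0.0847  0.0717]
330 262 [ 0.4336 -0.0752  0.0733]
310 290 [ 0.4338 -0.0825  0.0946]
317 250 [ 0.4344 -0.0802  0.0623]
285 200 [ 0.4183 -0.0965  0.0513]
340 230 [ 0.4284 -0.0708  0.0518]
290 260 [ 0.4399 -0.0907  0.0637]
((441.51055908203125, -80.02066802978516), (101.82386016845703, 46.33867645263672), 7.954566955566406) 0.04600281092722913 0.05050236110208206
```

The fingers have passed into the middle case: they are shut at z = 0.019, while the case top is undisturbed at z = 0.051. I'll open gently in stages and watch the force.

Request:
{"api": "step_arm", "payload": {
  "targets": [
    [[0,0,0,0],[0,0,0,0]]
  ],
  "jaw": 25
}}

```text
time_s: 12.47
tool_pos: [0.4438, -0.0795, 0.0191]
tcp_rot: [-0.114, 1.572, 0.105]
wrist_force: [0.4, -1.6, 2.3]
width: 0.0208
```

```bash
python3 -c "
from h import *
c=eyes.capture('wrist');P=pts(c);cv2.imwrite('pics/h.png',c['image'][:,:,::-1])
m=(P[...,2]>.046)&(P[...,2]<.056)&(abs(P[...,0]-.443)<.075)&(abs(P[...,1]+.079)<.045)
print(cv2.minAreaRect(P[m][:,:2].astype(np.float32)*1000),P[m][:,2].mean())
plan([.4425,-.079,.12],97.8)"
```

```text
((441.3939208984375, -79.96180725097656), (101.90773010253906, 46.25661087036133), 7.931959629058838) 0.050576312378336256
t 12.52 pos [ 0.4438 -0.0794  0.0191] yaw 97.99 tilt [-0.004 -0.006] shift [-0.1009  0.     -0.0017] turn 0.19 w 0.0212 F [-0.22 -2.62  5.78] T [-0.428 -0.091 -0.031]
```

View pics/h.png

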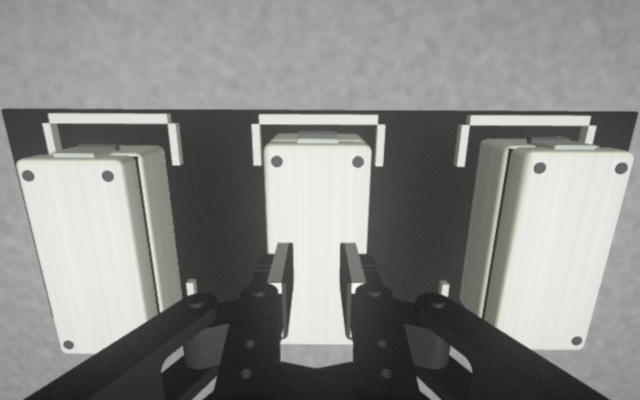

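Request:
{"api": "step_arm", "payload": {
  "targets": [
    [[0,0,0,0],[0,0,0,0],[0,0,0,0]]
  ],
  "jaw": 45
}}

```text
time_s: 12.77
tool_pos: [0.4435, -0.0792, 0.0188]
tcp_rot: [-0.114, 1.573, 0.105]
wrist_force: [0.5, 0.2, 0.5]
width: 0.0384
```

Request:
{"api": "step_arm", "payload": {
  "targets": [
    [[0,0,0,0],[0,0,0,0],[0,0,0,0]]
  ],
  "jaw": 70
}}

```text
time_s: 13.02
tool_pos: [0.4433, -0.079, 0.0187]
tcp_rot: [-0.114, 1.573, 0.106]
wrist_force: [0.5, -0.6, 0.6]
width: 0.0596
```

```bash
python3 -c "
from h import *
c=eyes.capture('wrist');P=pts(c);cv2.imwrite('pics/i.png',c['image'][:,:,::-1])
m=(P[...,2]>.046)&(P[...,2]<.056)&(abs(P[...,0]-.443)<.075)&(abs(P[...,1]+.079)<.045)
print(cv2.minAreaRect(P[m][:,:2].astype(np.float32)*1000),P[m][:,2].mean())
plan([.442,-.0795,.12],97.8)"
```

```text
((441.18072509765625, -79.78340148925781), (101.96092224121094, 60.29469680786133), 7.301517963409424) 0.050539568740886526
t 13.07 pos [ 0.4433 -0.079   0.0187] yaw 98.01 tilt [-0.005 -0.006] shift [-0.1013 -0.0008 -0.002 ] turn 0.21 w 0.0597 F [-0.41 -0.7  -0.1 ] T [ 0.028 -0.017 -0.025]
```

View pics/i.png

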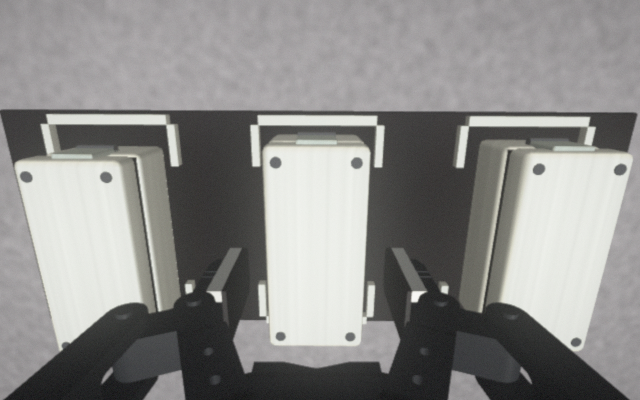

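The case is free, undisturbed and still in its bay. I'll re-grip 3 mm lower, with a slower, staged close.

Request:
{"api": "step_arm", "payload": {
  "targets": [
    [[0.002,-0.001,-0.002,0],[0.0035,-0.001,-0.002,0],[0.0035,-0.001,-0.002,0]]
  ]
}}

```text
time_s: 13.32
tool_pos: [0.4411, -0.0805, 0.0149]
tcp_rot: [-0.114, 1.574, 0.105]
wrist_force: [0.4, 0.4, -0.3]
width: 0.0595
```

Request:
{"api": "step_arm", "payload": {
  "targets": [
    [[0,0,0,0],[0,0,0,0]]
  ],
  "jaw": 56
}}

```text
time_s: 13.48
tool_pos: [0.441, -0.0804, 0.0148]
tcp_rot: [-0.114, 1.574, 0.106]
wrist_force: [0.1, -0.3, -0.6]
width: 0.0481
```

Request:
{"api": "step_arm", "payload": {
  "targets": [
    [[0,0,0,0],[0,0,0,0]]
  ],
  "jaw": 50
}}

```text
time_s: 13.65
tool_pos: [0.441, -0.0803, 0.0153]
tcp_rot: [-0.114, 1.574, 0.106]
wrist_force: [-0.2, 0.9, 6.9]
width: 0.0436
```

```bash
python3 -c "
from h import *
plan([.442,-.0795,.12],97.8)"
```

```text
t 13.65 pos [ 0.441  -0.0803  0.0153] yaw 98.01 tilt [-0.005 -0.006] shift [-1.047e-01  1.000e-04  5.000e-04] turn 0.21 w 0.0436 F [-0.15  0.88  6.86] T [ 0.172  0.241 -0.015]
```

Request:
{"api": "step_arm", "payload": {
  "targets": [
    [[0,0,0,0],[0,0,0,0],[0,0,0,0]]
  ],
  "jaw": 46
}}

```text
time_s: 13.9
tool_pos: [0.441, -0.0802, 0.0156]
tcp_rot: [-0.114, 1.574, 0.105]
wrist_force: [-0.8, 1.0, 6.3]
width: 0.0416
```

```bash
python3 -c "
from h import *
ft(4)
plan([.442,-.0795,.12],97.8)"
```

```text
toolF [-6.241  0.216 -1.586] toolT [-0.0081  0.2372  0.1343] sd [0.028  0.0207 0.0045] w 0.0419 t 14.1 [ 0.4411 -0.0803  0.0156]
t 14.1 pos [ 0.4411 -0.0803  0.0156] yaw 98.01 tilt [-0.005 -0.006] shift [-1.044e-01  1.000e-04  4.000e-04] turn 0.21 w 0.0419 F [-1.52 -0.12  6.82] T [0.106 0.238 0.018]
```

Request:
{"api": "step_arm", "payload": {
  "targets": [
    [[-0.008,0,0,0],[-0.02,0,0,0],[-0.035,0,0,0],[-0.05,0,0,0],[-0.06,0,0,0]]
  ]
}}

```text
time_s: 14.52
tool_pos: [0.4413, -0.0799, 0.0767]
tcp_rot: [-0.114, 1.573, 0.105]
wrist_force: [0.5, 0.4, -3.7]
width: 0.0417
```

Request:
{"api": "step_arm", "payload": {
  "targets": [
    [[-0.015,0,0,0],[-0.03,0,0,0],[-0.04,0,0,0],[-0.04,0,0,0],[-0.04,0,0,0]]
  ]
}}

```text
time_s: 14.93
tool_pos: [0.4415, -0.0799, 0.117]
tcp_rot: [-0.114, 1.573, 0.105]
wrist_force: [-0.4, 0.2, -4.0]
width: 0.0417
```

```bash
python3 -c "
from h import *
c=eyes.capture('wrist');cv2.imwrite('pics/j.png',c['image'][:,:,::-1])
ft()"
```

```text
toolF [ 3.343 -0.052 -0.038] toolT [0.0001 0.0011 0.015 ] sd [0.0302 0.0253 0.0176] w 0.0418 t 15.48 [ 0.4414 -0.0796  0.1166]
```

View pics/j.png

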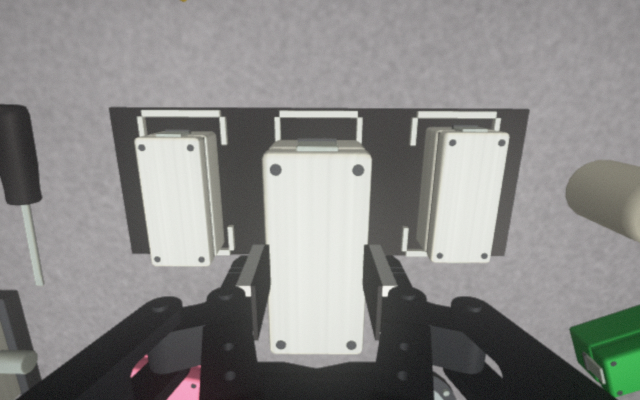

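The middle case is held, at (317,250), and weighs about 0.34 kg. Now the same shake.

Request:
{"api": "step_arm", "payload": {
  "targets": [
    [[0,0,0.035,0],[0,0,0,0],[0,0,0.035,0],[0,0,0,0],[0,0,0,0]]
  ]
}}

```text
time_s: 15.9
tool_pos: [0.435, -0.08, 0.1149]
tcp_rot: [-0.114, 1.584, 0.106]
wrist_force: [-2.7, -0.3, -3.5]
width: 0.0414
```

Request:
{"api": "step_arm", "payload": {
  "targets": [
    [[0,0,0,0],[0,0,0,0],[0,0,0,0],[0,0,0,0]]
  ]
}}

```text
time_s: 16.23
tool_pos: [0.4361, -0.0799, 0.1152]
tcp_rot: [-0.114, 1.582, 0.106]
wrist_force: [0.8, 0.6, -3.2]
width: 0.0414
```

```bash
python3 -c "
from h import *
ft()"
```

```text
toolF [3.212 0.217 0.204] toolT [0.0066 0.0275 0.0154] sd [0.0403 0.0383 0.0246] w 0.0414 t 16.73 [ 0.4349 -0.0801  0.1149]
```

Request:
{"api": "step_arm", "payload": {
  "targets": [
    [[0,0,0.035,0],[0,0,0,0],[0,0,0.035,0],[0,0,0.035,0],[0,0,0.035,0]]
  ]
}}

```text
time_s: 17.15
tool_pos: [0.4711, -0.0747, 0.1143]
tcp_rot: [-0.114, 1.581, 0.107]
wrist_force: [1.2, 0.1, -3.2]
width: 0.0413
```

Request:
{"api": "step_arm", "payload": {
  "targets": [
    [[0,0,0,0],[0,0,0,0],[0,0,0,0],[0,0,0,0]]
  ]
}}

```text
time_s: 17.48
tool_pos: [0.4716, -0.075, 0.1148]
tcp_rot: [-0.114, 1.58, 0.106]
wrist_force: [0.7, -0.2, -2.9]
width: 0.0416
```

```bash
python3 -c "
from h import *
ft()
plan([.4412,-.0802,.04],98)
c=eyes.capture('wrist');cv2.imwrite('pics/k.png',c['image'][:,:,::-1])"
```

```text
toolF [ 3.631 -0.057 -0.108] toolT [-0.0088 -0.0721 -0.0005] sd [0.0354 0.018  0.0215] w 0.0416 t 17.98 [ 0.4711 -0.0747  0.1143]
t 17.98 pos [ 0.4711 -0.0747  0.1143] yaw 98.05 tilt [-0.013 -0.006] shift [ 0.0747 -0.001  -0.0294] turn 0.05 w 0.0416 F [-0.17 -0.51 -3.51] T [ 0.004 -0.084 -0.033]
```

View pics/k.png

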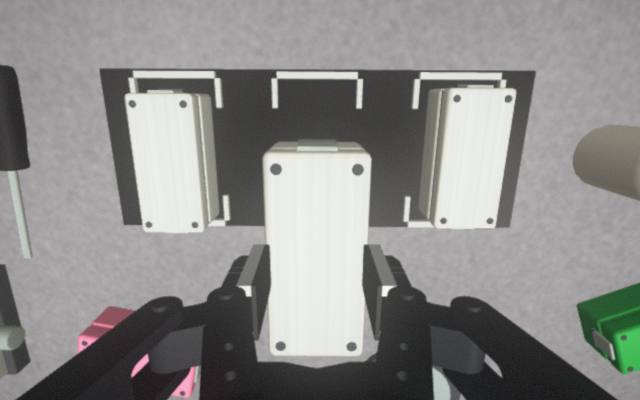

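The middle case's balance moved about 0.10 N m between the two ends, against 0.012 for the left case, so the middle one looks loose. I'm putting it back.

Request:
{"api": "step_arm", "payload": {
  "targets": [
    [[0.015,-0.001,-0.012,0],[0.03,-0.001,-0.025,0],[0.045,-0.001,-0.029,0],[0.06,-0.001,-0.029,0],[0.068,-0.001,-0.029,0]]
  ]
}}

```text
time_s: 18.45
tool_pos: [0.4408, -0.0802, 0.0456]
tcp_rot: [-0.114, 1.583, 0.107]
wrist_force: [0.2, 0.9, -4.1]
width: 0.0413
```

```bash
python3 -c "
from h import *
plan([.4412,-.0802,.017],98)"
```

```text
t 18.45 pos [ 0.4408 -0.0802  0.0456] yaw 98.05 tilt [-0.015 -0.006] shift [0.0286 0.0001 0.0008] turn 0.05 w 0.0413 F [ 0.19  0.93 -4.06] T [ 0.012 -0.059 -0.008]
```

Request:
{"api": "step_arm", "payload": {
  "targets": [
    [[0.01,0,0.001,0],[0.018,0,0.001,0],[0.024,0,0.001,0],[0.028,0,0.001,0],[0.028,0,0.001,0]]
  ]
}}

```text
time_s: 18.87
tool_pos: [0.4413, -0.0801, 0.0171]
tcp_rot: [-0.114, 1.584, 0.107]
wrist_force: [1.2, 0.6, -3.9]
width: 0.0415
```

Request:
{"api": "step_arm", "payload": {
  "targets": [
    [[0.0008,0,0,0],[0.0015,0,0,0]]
  ]
}}

```text
time_s: 19.03
tool_pos: [0.4419, -0.0801, 0.0159]
tcp_rot: [-0.114, 1.582, 0.107]
wrist_force: [1.1, 0.9, -2.1]
width: 0.0415
```

```bash
python3 -c "
from h import *
plan([.4412,-.0802,.017],98)"
```

```text
t 19.03 pos [ 0.4419 -0.0801  0.0159] yaw 98.06 tilt [-0.014 -0.005] shift [-0.0011 -0.     -0.0008] turn 0.06 w 0.0415 F [ 1.08  0.89 -2.09] T [ 0.069 -0.178  0.004]
```

Just touching down. I'm releasing here.

Request:
{"api": "step_arm", "payload": {
  "targets": [
    [[0.0005,0,0,0],[0.0005,0,0,0],[0.0005,0,0,0],[0.0005,0,0,0],[0.0005,0,0,0]]
  ],
  "jaw": 100
}}

```text
time_s: 19.45
tool_pos: [0.4421, -0.0801, 0.0156]
tcp_rot: [-0.114, 1.582, 0.107]
wrist_force: [0.7, -0.1, -0.0]
width: 0.0855
```

Request:
{"api": "step_arm", "payload": {
  "targets": [
    [[-0.025,0,0,0],[-0.055,0,0,0],[-0.085,0,0,0],[-0.115,0,0,0],[-0.125,0,0,0]]
  ]
}}

```text
time_s: 19.87
tool_pos: [0.4458, -0.0794, 0.1442]
tcp_rot: [-0.115, 1.576, 0.106]
wrist_force: [-0.4, -0.2, -0.4]
width: 0.0854
```

```bash
python3 -c "
from h import *
plan([.463,-.183,.145],97.8)"
```

```text
t 19.87 pos [ 0.4458 -0.0794  0.1442] yaw 98.06 tilt [-0.008 -0.006] shift [-0.0003 -0.105   0.0025] turn 0.26 w 0.0854 F [-0.38 -0.17 -0.36] T [ 0.008 -0.057 -0.02 ]
```

Request:
{"api": "step_arm", "payload": {
  "targets": [
    [[0,-0.03,0.001,0],[0,-0.065,0.002,0],[0,-0.09,0.002,0],[0,-0.105,0.002,0],[0,-0.105,0.002,0]]
  ]
}}

```text
time_s: 20.28
tool_pos: [0.4624, -0.1875, 0.1446]
tcp_rot: [-0.112, 1.576, 0.099]
wrist_force: [-0.2, 0.5, 0.2]
width: 0.0855
```

Request:
{"api": "step_arm", "payload": {
  "targets": [
    [[0,0,0,0],[0,0,0,0]]
  ]
}}

```text
time_s: 20.45
tool_pos: [0.462, -0.1873, 0.1446]
tcp_rot: [-0.112, 1.577, 0.1]
wrist_force: [-1.1, 0.3, 0.1]
width: 0.0853
```

```bash
python3 -c "
from h import *
c=eyes.capture('wrist');cv2.imwrite('pics/l.png',c['image'][:,:,::-1])
P=pts(c)
for x,y in [(.428,.030),(.443,-.078),(.464,-.182)]:
    m=(P[...,2]>.046)&(P[...,2]<.06)&(abs(P[...,0]-x)<.075)&(abs(P[...,1]-y)<.045)
    if m.sum()>9: print(cv2.minAreaRect(P[m][:,:2].astype(np.float32)*1000),m.sum(),P[m][:,2].mean())
plan([.463,-.183,.03],97.8)"
```

```text
((428.9212646484375, 29.16051483154297), (103.02595520019531, 47.29829025268555), 8.199119567871094) 7267 0.0504475685214579
((443.67413330078125, -80.65798950195312), (102.52433013916016, 46.00261306762695), 7.995574951171875) 6955 0.05052140468880202
((463.0442810058594, -184.0603485107422), (102.07150268554688, 45.98505783081055), 7.714781284332275) 6717 0.050504076135368677
t 20.5 pos [ 0.4621 -0.1866  0.1446] yaw 97.76 tilt [-0.008 -0.008] shift [0.1146 0.0042 0.0024] turn -0.04 w 0.0852 F [ 0.45 -0.44  0.35] T [ 0.004 -0.015  0.018]
```

View pics/l.png

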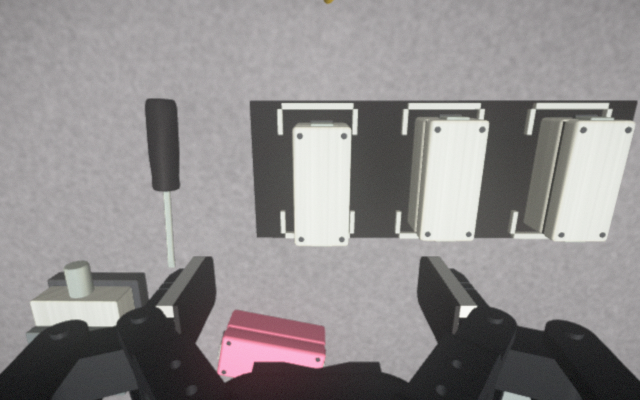

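The left and middle cases are seated at (590,180) and (450,178). The right case is at (322,183).

Request:
{"api": "step_arm", "payload": {
  "targets": [
    [[0.025,0.003,0.002,0],[0.055,0.003,0.002,0],[0.085,0.003,0.002,0],[0.11,0.003,0.002,0],[0.12,0.003,0.002,0]]
  ]
}}

```text
time_s: 20.92
tool_pos: [0.4608, -0.1823, 0.022]
tcp_rot: [-0.113, 1.581, 0.104]
wrist_force: [-0.2, 0.1, -0.0]
width: 0.0853
```

```bash
python3 -c "
from h import *
plan([.463,-.184,.0145],97.7)"
```

```text
t 20.92 pos [ 0.4608 -0.1823  0.022 ] yaw 97.91 tilt [-0.012 -0.006] shift [ 0.0075 -0.002   0.002 ] turn 0.21 w 0.0853 F [-0.16  0.14 -0.  ] T [ 0.036  0.028 -0.017]
```

Request:
{"api": "step_arm", "payload": {
  "targets": [
    [[0.004,-0.002,0.002,0],[0.007,-0.002,0.002,0],[0.007,-0.002,0.002,0]]
  ],
  "jaw": 70
}}

```text
time_s: 21.17
tool_pos: [0.4637, -0.1836, 0.0154]
tcp_rot: [-0.113, 1.58, 0.105]
wrist_force: [0.1, -0.7, 0.6]
width: 0.0598
```

Request:
{"api": "step_arm", "payload": {
  "targets": [
    [[0,0,0,0],[0,0,0,0]]
  ],
  "jaw": 56
}}

```text
time_s: 21.33
tool_pos: [0.4647, -0.1838, 0.0166]
tcp_rot: [-0.114, 1.578, 0.104]
wrist_force: [-0.4, -0.7, -1.0]
width: 0.0478
```

Request:
{"api": "step_arm", "payload": {
  "targets": [
    [[0,0,0,0],[0,0,0,0]]
  ],
  "jaw": 50
}}

```text
time_s: 21.5
tool_pos: [0.4655, -0.184, 0.0175]
tcp_rot: [-0.114, 1.576, 0.104]
wrist_force: [-0.2, 0.2, 0.8]
width: 0.0425
```

Request:
{"api": "step_arm", "payload": {
  "targets": [
    [[0,0,0,0],[0,0,0,0],[0,0,0,0]]
  ],
  "jaw": 46
}}

```text
time_s: 21.75
tool_pos: [0.4658, -0.1843, 0.0177]
tcp_rot: [-0.114, 1.575, 0.103]
wrist_force: [-0.7, -0.4, 3.4]
width: 0.039
```

```bash
python3 -c "
from h import *
ft(3)
plan([.463,-.184,.0145],97.7)"
```

```text
toolF [-3.588 -0.185  0.123] toolT [0.0083 0.0267 0.0542] sd [0.0046 0.0096 0.0447] w 0.0394 t 21.9 [ 0.4657 -0.1843  0.0177]
t 21.9 pos [ 0.4657 -0.1843  0.0177] yaw 97.93 tilt [-0.007 -0.007] shift [ 0.0032  0.0007 -0.0026] turn 0.23 w 0.0394 F [0.53 0.11 3.76] T [-0.012  0.021 -0.012]
```

Nothing is resisting the jaws here, at z 0.0177, and the middle case slipped at the same height. I'm opening and going lower.

Request:
{"api": "step_arm", "payload": {
  "targets": [
    [[0,0,0,0],[0,0,0,0],[0,0,0,0]]
  ],
  "jaw": 70
}}

```text
time_s: 22.15
tool_pos: [0.4655, -0.1843, 0.0175]
tcp_rot: [-0.114, 1.576, 0.103]
wrist_force: [0.4, -0.5, 0.3]
width: 0.06
```

Request:
{"api": "step_arm", "payload": {
  "targets": [
    [[0.003,0,-0.002,0],[0.004,0,-0.002,0],[0.004,0,-0.002,0],[0.004,0,-0.002,0]]
  ]
}}

```text
time_s: 22.48
tool_pos: [0.4633, -0.1845, 0.0133]
tcp_rot: [-0.114, 1.576, 0.104]
wrist_force: [-0.9, -0.1, -0.0]
width: 0.0597
```

```bash
python3 -c "
from h import *
c=eyes.capture('wrist')
P=pts(c);cv2.imwrite('pics/m.png',c['image'][:,:,::-1])
m=(P[...,2]>.046)&(P[...,2]<.056)&(abs(P[...,0]-.464)<.075)&(abs(P[...,1]+.184)<.03)
print(cv2.minAreaRect(P[m][:,:2].astype(np.float32)*1000),P[m][:,2].mean())
plan([.463,-.184,.0135],97.7)"
```

```text
((462.9891662597656, -184.12791442871094), (103.92601013183594, 59.94635772705078), 1.0896828174591064) 0.050573068724759626
t 22.53 pos [ 0.4635 -0.1845  0.0134] yaw 97.94 tilt [-0.007 -0.007] shift [-0.0001  0.0005 -0.0004] turn 0.24 w 0.06 F [-0.31 -0.06 -0.27] T [0.044 0.006 0.018]
```

View pics/m.png

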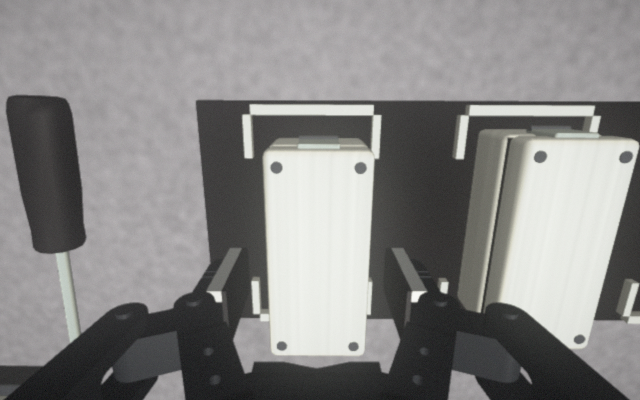

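Request:
{"api": "step_arm", "payload": {
  "targets": [
    [[0,0,0,0],[0,0,0,0]]
  ],
  "jaw": 55
}}

```text
time_s: 22.7
tool_pos: [0.4636, -0.1843, 0.0134]
tcp_rot: [-0.114, 1.576, 0.104]
wrist_force: [-0.3, 0.7, -0.3]
width: 0.047
```

Request:
{"api": "step_arm", "payload": {
  "targets": [
    [[0,0,0,0],[0,0,0,0]]
  ],
  "jaw": 50
}}

```text
time_s: 22.87
tool_pos: [0.4635, -0.1841, 0.0139]
tcp_rot: [-0.114, 1.576, 0.104]
wrist_force: [-1.2, 0.8, 6.1]
width: 0.0433
```

Request:
{"api": "step_arm", "payload": {
  "targets": [
    [[0,0,0,0],[0,0,0,0],[0,0,0,0]]
  ],
  "jaw": 46
}}

```text
time_s: 23.12
tool_pos: [0.4635, -0.1841, 0.0141]
tcp_rot: [-0.114, 1.576, 0.104]
wrist_force: [-1.0, -0.2, 3.6]
width: 0.0431
```

```bash
python3 -c "
from h import *
ft(3)
plan([.463,-.184,.0145],97.7)"
```

```text
toolF [-3.684  0.292 -0.715] toolT [-0.0053  0.1933  0.1816] sd [0.0284 0.0137 0.0198] w 0.043 t 23.27 [ 0.4635 -0.1841  0.0141]
t 23.27 pos [ 0.4635 -0.1841  0.0141] yaw 97.95 tilt [-0.007 -0.007] shift [-0.0004  0.0001 -0.0005] turn 0.25 w 0.043 F [-0.28  0.6   4.11] T [0.165 0.236 0.043]
```

Request:
{"api": "step_arm", "payload": {
  "targets": [
    [[-0.008,0,0,0],[-0.02,0,0,0],[-0.035,0,0,0],[-0.05,0,0,0],[-0.06,0,0,0]]
  ]
}}

```text
time_s: 23.68
tool_pos: [0.4641, -0.1838, 0.0751]
tcp_rot: [-0.114, 1.575, 0.104]
wrist_force: [0.6, -0.1, -3.4]
width: 0.043
```

Request:
{"api": "step_arm", "payload": {
  "targets": [
    [[-0.015,0,0,0],[-0.03,0,0,0],[-0.04,0,0,0],[-0.04,0,0,0],[-0.04,0,0,0]]
  ]
}}

```text
time_s: 24.1
tool_pos: [0.4644, -0.1837, 0.1153]
tcp_rot: [-0.114, 1.575, 0.103]
wrist_force: [-0.7, 0.8, -3.7]
width: 0.0426
```

```bash
python3 -c "
from h import *
ft()"
```

```text
toolF [3.61  0.163 0.114] toolT [-0.0025 -0.0336  0.0225] sd [0.0364 0.0421 0.0239] w 0.0428 t 24.6 [ 0.4643 -0.1834  0.1149]
```

Request:
{"api": "step_arm", "payload": {
  "targets": [
    [[0,0,0.035,0],[0,0,0,0],[0,0,0.035,0],[0,0,0,0],[0,0,0,0]]
  ]
}}

```text
time_s: 25.02
tool_pos: [0.4579, -0.1834, 0.1131]
tcp_rot: [-0.113, 1.586, 0.105]
wrist_force: [-4.6, 0.1, -4.2]
width: 0.043
```

Request:
{"api": "step_arm", "payload": {
  "targets": [
    [[0,0,0,0],[0,0,0,0],[0,0,0,0],[0,0,0,0]]
  ]
}}

```text
time_s: 25.35
tool_pos: [0.459, -0.1833, 0.1134]
tcp_rot: [-0.113, 1.584, 0.105]
wrist_force: [0.0, 0.6, -3.2]
width: 0.0428
```

```bash
python3 -c "
from h import *
ft()"
```

```text
toolF [ 3.728 -0.051 -0.038] toolT [ 0.001  -0.0305  0.007 ] sd [0.0292 0.0172 0.0205] w 0.0429 t 25.85 [ 0.458  -0.1833  0.1131]
```

Request:
{"api": "step_arm", "payload": {
  "targets": [
    [[0,0,0.035,0],[0,0,0,0],[0,0,0.035,0],[0,0,0.035,0],[0,0,0.035,0]]
  ]
}}

```text
time_s: 26.27
tool_pos: [0.4941, -0.1778, 0.1123]
tcp_rot: [-0.114, 1.583, 0.106]
wrist_force: [0.1, -0.2, -2.2]
width: 0.0432
```

Request:
{"api": "step_arm", "payload": {
  "targets": [
    [[0,0,0,0],[0,0,0,0],[0,0,0,0],[0,0,0,0]]
  ]
}}

```text
time_s: 26.6
tool_pos: [0.4941, -0.1782, 0.1126]
tcp_rot: [-0.113, 1.583, 0.106]
wrist_force: [-0.2, -0.6, -3.1]
width: 0.0433
```

```bash
python3 -c "
from h import *
ft()
plan([.4636,-.1841,.04],97.9)
c=eyes.capture('wrist');cv2.imwrite('pics/n.png',c['image'][:,:,::-1])"
```

```text
toolF [ 3.465 -0.031  0.005] toolT [-0.0225 -0.0312  0.0124] sd [0.0348 0.0314 0.0178] w 0.043 t 27.1 [ 0.494  -0.1779  0.1123]
t 27.1 pos [ 0.494  -0.1779  0.1123] yaw 98.0 tilt [-0.015 -0.006] shift [ 0.0728 -0.0017 -0.0299] turn 0.1 w 0.043 F [ 0.51 -0.61 -3.34] T [-0.004 -0.004 -0.018]
```

View pics/n.png

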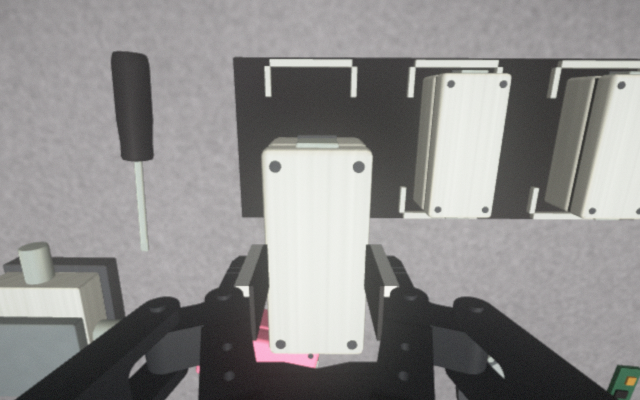

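The right case's torque stayed at −0.030/−0.031 at both ends, so it is clamped. The middle one is confirmed loose. I'm putting the right case back.

Request:
{"api": "step_arm", "payload": {
  "targets": [
    [[0.015,-0.001,-0.012,0],[0.03,-0.001,-0.025,0],[0.045,-0.001,-0.03,0],[0.06,-0.001,-0.03,0],[0.068,-0.001,-0.03,0]]
  ]
}}

```text
time_s: 27.57
tool_pos: [0.4624, -0.1834, 0.0436]
tcp_rot: [-0.113, 1.585, 0.107]
wrist_force: [0.4, 0.0, -3.9]
width: 0.0427
```

```bash
python3 -c "
from h import *
plan([.4636,-.1841,.0155],97.9)"
```

```text
t 27.57 pos [ 0.4624 -0.1834  0.0436] yaw 97.99 tilt [-0.017 -0.005] shift [ 0.028  -0.0008  0.0016] turn 0.09 w 0.0427 F [ 0.37  0.   -3.91] T [ 0.066 -0.035 -0.007]
```

Request:
{"api": "step_arm", "payload": {
  "targets": [
    [[0.01,0,0.001,0],[0.018,0,0.001,0],[0.024,0,0.001,0],[0.028,0,0.001,0],[0.028,0,0.001,0]]
  ]
}}

```text
time_s: 27.98
tool_pos: [0.4628, -0.1833, 0.0149]
tcp_rot: [-0.113, 1.586, 0.107]
wrist_force: [0.2, -0.1, -2.6]
width: 0.0431
```

Request:
{"api": "step_arm", "payload": {
  "targets": [
    [[0.0008,0,0,0],[0.0015,0,0,0]]
  ]
}}

```text
time_s: 28.15
tool_pos: [0.4631, -0.1832, 0.0141]
tcp_rot: [-0.113, 1.585, 0.107]
wrist_force: [-1.9, 1.0, 9.1]
width: 0.0428
```

```bash
python3 -c "
from h import *
plan([.4636,-.1841,.0145],97.9)"
```

```text
t 28.15 pos [ 0.4631 -0.1832  0.0141] yaw 98.01 tilt [-0.017 -0.005] shift [-0.0005 -0.001   0.0004] turn 0.11 w 0.0428 F [-1.91  1.03  9.09] T [0.119 0.488 0.036]
```

Seated (contact 9 N). Release and rise.

Request:
{"api": "step_arm", "payload": {
  "targets": [
    [[0,0,0,0],[0,0,0,0],[0,0,0,0],[0,0,0,0],[0,0,0,0]]
  ],
  "jaw": 100
}}

```text
time_s: 28.57
tool_pos: [0.4633, -0.1833, 0.0142]
tcp_rot: [-0.113, 1.585, 0.106]
wrist_force: [0.7, -0.2, 0.7]
width: 0.0852
```

Request:
{"api": "step_arm", "payload": {
  "targets": [
    [[-0.025,0,0,0],[-0.055,0,0,0],[-0.085,0,0,0],[-0.115,0,0,0],[-0.125,0,0,0]]
  ]
}}

```text
time_s: 28.98
tool_pos: [0.4677, -0.183, 0.143]
tcp_rot: [-0.115, 1.579, 0.105]
wrist_force: [1.0, -0.6, -0.6]
width: 0.0852
```

```bash
python3 -c "
from h import *
plan([.4435,-.0803,.145],97.9)"
```

```text
t 28.98 pos [ 0.4677 -0.183   0.143 ] yaw 98.0 tilt [-0.011 -0.007] shift [-0.0025  0.1051 -0.0097] turn 0.1 w 0.0852 F [ 1.01 -0.55 -0.58] T [-0.027 -0.056 -0.02 ]
```

Request:
{"api": "step_arm", "payload": {
  "targets": [
    [[0,0.03,-0.003,0],[0,0.065,-0.006,0],[0,0.09,-0.009,0],[0,0.104,-0.01,0],[0,0.104,-0.01,0]]
  ]
}}

```text
time_s: 29.4
tool_pos: [0.4423, -0.078, 0.1424]
tcp_rot: [-0.118, 1.58, 0.11]
wrist_force: [-0.5, -0.5, -0.5]
width: 0.0857
```

Request:
{"api": "step_arm", "payload": {
  "targets": [
    [[0,0,0,0],[0,0,0,0]]
  ]
}}

```text
time_s: 29.57
tool_pos: [0.4423, -0.0784, 0.1422]
tcp_rot: [-0.118, 1.58, 0.11]
wrist_force: [-0.8, -0.7, -0.6]
width: 0.0851
```

```bash
python3 -c "
from h import *
c=eyes.capture('wrist');cv2.imwrite('pics/o.png',c['image'][:,:,::-1])
P=pts(c)
for x,y in [(.428,.030),(.443,-.078),(.464,-.182)]:
    m=(P[...,2]>.046)&(P[...,2]<.06)&(abs(P[...,0]-x)<.075)&(abs(P[...,1]-y)<.045)
    if m.sum()>9: print(cv2.minAreaRect(P[m][:,:2].astype(np.float32)*1000),m.sum(),P[m][:,2].mean())
plan([.443,-.0805,.03],97.8)"
```

```text
((428.4151306152344, 29.19986915588379), (101.3777847290039, 45.9498291015625), 7.788159370422363) 6941 0.050498350325446396
((443.9199523925781, -80.11338806152344), (103.04828643798828, 46.127872467041016), 7.991968631744385) 6842 0.05051646730100414
((462.1054382324219, -183.0791015625), (101.17757415771484, 45.93000030517578), 8.041532516479492) 6827 0.05043083824893231
t 29.62 pos [ 0.4424 -0.0789  0.1422] yaw 98.25 tilt [-0.012 -0.007] shift [ 0.1122 -0.0011  0.0017] turn 0.45 w 0.0854 F [-0.04 -0.32 -0.65] T [ 0.034 -0.006  0.048]
```

View pics/o.png

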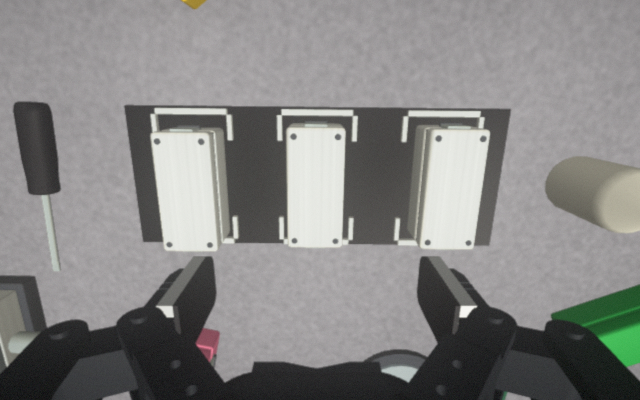

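All three cases are seated, within about 2 mm of where they started. Next I pick the middle one, at (316,185).

Request:
{"api": "step_arm", "payload": {
  "targets": [
    [[0.025,-0.001,0.002,0.2],[0.055,-0.001,0.002,0.4],[0.085,-0.001,0.002,0.4],[0.11,-0.001,0.002,0.4],[0.118,-0.001,0.002,0.4]]
  ]
}}

```text
time_s: 30.03
tool_pos: [0.4412, -0.0815, 0.0212]
tcp_rot: [-0.111, 1.585, 0.102]
wrist_force: [-0.6, 0.1, -0.2]
width: 0.0853
```

```bash
python3 -c "
from h import *
plan([.4435,-.0803,.0135],97.9)"
```

```text
t 30.03 pos [ 0.4412 -0.0815  0.0212] yaw 97.76 tilt [-0.017 -0.007] shift [0.0076 0.0009 0.0026] turn -0.14 w 0.0853 F [-0.64  0.11 -0.23] T [-0.022  0.059  0.07 ]
```

Request:
{"api": "step_arm", "payload": {
  "targets": [
    [[0.005,0.001,0.002,0],[0.008,0.001,0.002,0],[0.008,0.001,0.002,0],[0.008,0.001,0.002,0],[0.008,0.001,0.002,0]]
  ],
  "jaw": 70
}}

```text
time_s: 30.45
tool_pos: [0.4438, -0.0805, 0.0141]
tcp_rot: [-0.111, 1.583, 0.102]
wrist_force: [-0.8, -0.8, 0.4]
width: 0.0597
```

```bash
python3 -c "
from h import *
plan([.4435,-.0803,.0135],97.9)"
```

```text
t 30.45 pos [ 0.4438 -0.0805  0.0141] yaw 97.74 tilt [-0.015 -0.007] shift [ 0.0006  0.0002 -0.0002] turn -0.16 w 0.0597 F [-0.85 -0.77  0.41] T [ 0.016 -0.004  0.027]
```

Request:
{"api": "step_arm", "payload": {
  "targets": [
    [[0.001,0,0,0],[0.001,0,0,0]]
  ],
  "jaw": 55
}}

```text
time_s: 30.62
tool_pos: [0.4444, -0.0804, 0.0138]
tcp_rot: [-0.111, 1.581, 0.102]
wrist_force: [-0.4, 0.1, -0.3]
width: 0.0469
```

Request:
{"api": "step_arm", "payload": {
  "targets": [
    [[0.0005,0,0,0],[0.0005,0,0,0]]
  ],
  "jaw": 50
}}

```text
time_s: 30.78
tool_pos: [0.4445, -0.0803, 0.0143]
tcp_rot: [-0.111, 1.581, 0.101]
wrist_force: [-1.9, 0.4, 9.2]
width: 0.0436
```

Request:
{"api": "step_arm", "payload": {
  "targets": [
    [[0,0,0,0],[0,0,0,0],[0,0,0,0]]
  ],
  "jaw": 46
}}

```text
time_s: 31.03
tool_pos: [0.4447, -0.0803, 0.0145]
tcp_rot: [-0.111, 1.58, 0.101]
wrist_force: [0.3, 0.3, 3.6]
width: 0.0427
```

```bash
python3 -c "
from h import *
ft(2)
plan([.677,.048,.12],97.9)"
```

```text
toolF [-3.87   0.12  -0.336] toolT [0.0412 0.1298 0.1699] sd [0.0129 0.0174 0.0251] w 0.043 t 31.13 [ 0.4446 -0.0803  0.0145]
t 31.13 pos [ 0.4446 -0.0803  0.0145] yaw 97.74 tilt [-0.012 -0.007] shift [-0.1092  0.0953  0.2462] turn -0.16 w 0.043 F [-0.45  0.25  3.71] T [ 0.177  0.137 -0.057]
```

Request:
{"api": "step_arm", "payload": {
  "targets": [
    [[-0.008,0,0,0],[-0.025,0,0,0],[-0.045,0,0,0],[-0.065,0,0,0],[-0.085,0,0,0]]
  ]
}}

```text
time_s: 31.55
tool_pos: [0.445, -0.0797, 0.1004]
tcp_rot: [-0.111, 1.582, 0.102]
wrist_force: [0.4, 0.2, -3.8]
width: 0.0426
```

Request:
{"api": "step_arm", "payload": {
  "targets": [
    [[-0.015,0,0,0],[-0.02,0.005,0.012,0],[-0.02,0.012,0.03,0],[-0.02,0.02,0.05,0],[-0.02,0.028,0.072,0]]
  ]
}}

```text
time_s: 31.97
tool_pos: [0.5124, -0.0425, 0.1195]
tcp_rot: [-0.111, 1.583, 0.1]
wrist_force: [0.9, 0.2, -4.0]
width: 0.0426
```

```bash
python3 -c "
from h import *
plan([.676,.048,.122],97.9)"
```

```text
t 31.97 pos [ 0.5124 -0.0425  0.1195] yaw 97.69 tilt [-0.014 -0.007] shift [-0.0055  0.0677  0.1742] turn -0.21 w 0.0426 F [ 0.86  0.2  -4.02] T [ 0.009 -0.155 -0.054]
```

Request:
{"api": "step_arm", "payload": {
  "targets": [
    [[-0.001,0.009,0.024,0],[-0.002,0.019,0.05,0],[-0.004,0.03,0.078,0],[-0.005,0.041,0.106,0],[-0.005,0.051,0.13,0]]
  ]
}}

```text
time_s: 32.38
tool_pos: [0.6356, 0.0264, 0.1224]
tcp_rot: [-0.11, 1.583, 0.101]
wrist_force: [-0.0, 0.7, -3.0]
width: 0.0431
```

```bash
python3 -c "
from h import *
plan([.676,.048,.122],97.9)"
```

```text
t 32.38 pos [0.6356 0.0264 0.1224] yaw 97.69 tilt [-0.014 -0.007] shift [-0.0004  0.016   0.0429] turn -0.21 w 0.0431 F [-0.05  0.68 -2.96] T [ 0.079 -0.158 -0.033]
```

Request:
{"api": "step_arm", "payload": {
  "targets": [
    [[0,0.007,0.018,0],[0,0.011,0.03,0],[0,0.014,0.038,0],[0,0.016,0.042,0],[0,0.016,0.042,0]]
  ]
}}

```text
time_s: 32.8
tool_pos: [0.6748, 0.0481, 0.1212]
tcp_rot: [-0.11, 1.584, 0.102]
wrist_force: [0.1, 0.0, -3.5]
width: 0.0427
```

Request:
{"api": "step_arm", "payload": {
  "targets": [
    [[0,0,0,0],[0,0,0,0],[0,0,0,0],[0,0,0,0],[0,0,0,0]]
  ]
}}

```text
time_s: 33.22
tool_pos: [0.6746, 0.0477, 0.1214]
tcp_rot: [-0.11, 1.584, 0.101]
wrist_force: [-0.2, -0.1, -3.0]
width: 0.0426
```

```bash
python3 -c "
from h import *
ft(10)
plan([.676,.048,.122],97.9)
c=eyes.capture('scene');cv2.imwrite('pics/p.png',cv2.resize(c['image'][130:330,220:460,::-1],None,fx=3.3,fy=3))
P=pts(c)
a=eyes.capture('top');Q=pts(a);cv2.imwrite('pics/p2.png',a['image'][:,:,::-1])
for N,S in (('s',P),('t',Q)):
  for x,y in [(.428,.030),(.464,-.182)]:
    m=(S[...,2]>.046)&(S[...,2]<.06)&(abs(S[...,0]-x)<.075)&(abs(S[...,1]-y)<.045)
    if m.sum()>9: print(N,cv2.minAreaRect(S[m][:,:2].astype(np.float32)*1000),m.sum(),S[m][:,2].mean())
W=eyes.capture('wrist');cv2.imwrite('pics/p3.png',W['image'][:,:,::-1])
Z=pts(W);m=np.zeros((400,640),bool);m[190:235,280:355]=1;m[250:345,285:350]=1
A=np.c_[Z[m][:,:2],np.ones(m.sum())];print('top plane slope',np.linalg.lstsq(A,Z[m][:,2],rcond=None)[0][:2],Z[m][:,2].mean())
"
```

```text
toolF [ 3.515  0.446 -0.065] toolT [-0.0056 -0.0357  0.016 ] sd [0.0216 0.0324 0.0303] w 0.0428 t 33.72 [0.6748 0.0482 0.1211]
t 33.72 pos [0.6748 0.0482 0.1211] yaw 97.71 tilt [-0.016 -0.007] shift [-0.0009 -0.0003  0.0012] turn -0.19 w 0.0428 F [-0.16 -0.36 -3.1 ] T [ 0.049 -0.065 -0.02 ]
s ((430.4561462402344, 30.078197479248047), (101.7557601928711, 48.3974609375), 8.742055892944336) 365 0.051240733852692774
s ((462.83148193359375, -182.46676635742188), (105.88072204589844, 48.06837463378906), 8.277689933776855) 419 0.050881800029969004
t ((429.3332824707031, 34.405033111572266), (101.0714111328125, 40.17644119262695), 8.034995079040527) 344 0.051265273689558535
top plane slope [-0.06585674 -0.00598462] 0.15763272189749428
```

View pics/p.png

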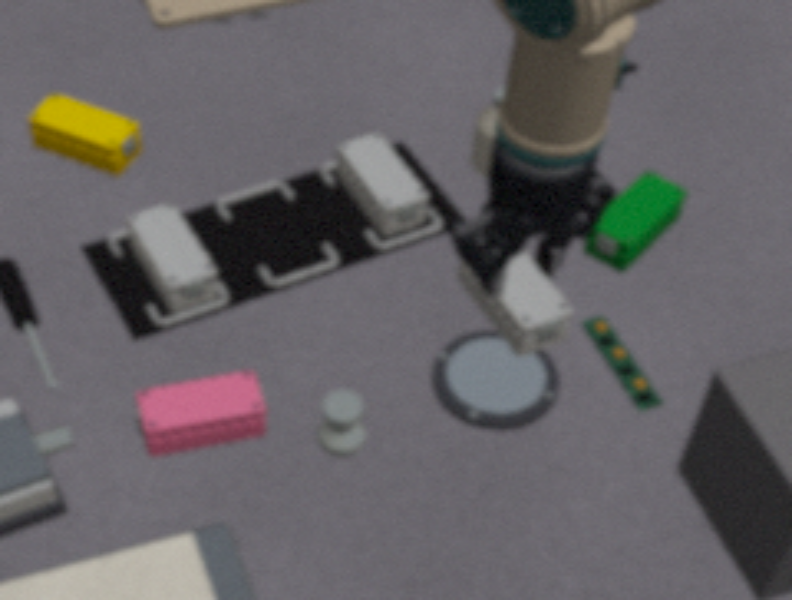

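View pics/p3.png

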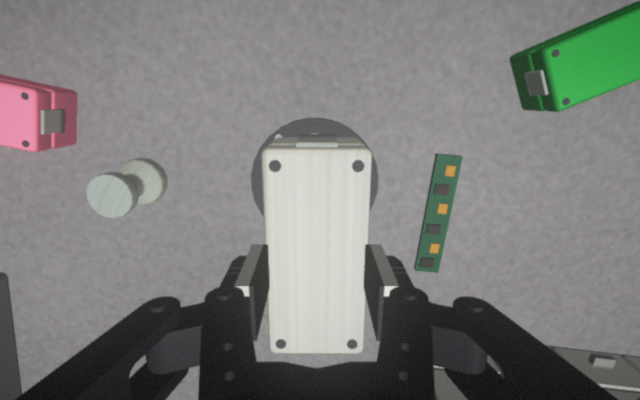

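The middle case is held over the plate at wrist pixel (317,250), with its underside about 0.10 m above the plate top. One stability check before handing in.

Request:
{"api": "step_arm", "payload": {
  "targets": [
    [[0,0,0,0],[0,0,0,0],[0,0,0,0],[0,0,0,0],[0,0,0,0]]
  ]
}}

```text
time_s: 34.28
tool_pos: [0.6748, 0.0482, 0.1211]
tcp_rot: [-0.11, 1.584, 0.102]
wrist_force: [0.2, -0.5, -3.0]
width: 0.043
```

```bash
python3 -c "
from h import *
W=eyes.capture('wrist')
Z=pts(W);m=(Z[...,2]>.15)&(Z[...,2]<.166)&(abs(Z[...,0]-.675)<.07)&(abs(Z[...,1]-.048)<.022)
v,u=np.mgrid[:400,:640]; m&=(v>150)&(v<345)&(u>275)&(u<355)
A=np.c_[Z[m][:,:2],np.ones(m.sum())];print('slope',np.linalg.lstsq(A,Z[m][:,2],rcond=None)[0][:2],Z[m].mean(0),m.sum())
plan([.676,.048,.122],97.9)
"
```

```text
slope [0.00074283 0.00109471] [0.66987023 0.04642582 0.15713196] 15188
t 34.33 pos [0.6748 0.0481 0.1211] yaw 97.71 tilt [-0.016 -0.007] shift [-0.0009 -0.0003  0.0012] turn -0.19 w 0.0424 F [-0.07 -0.1  -2.73] T [-0.019  0.011  0.029]
```

Level (the better fit gives a slope of about 0.001) and steady. Handing in.

```bash
python3 -c "
from h import *
print(job.hand_in())
plan([.676,.048,.122],97.9)"
```

```text
the job is handed in; nothing more can be done
None
the job is handed in; nothing more can be done
```

The middle case is the one that rattles. I handed in at about 34 s with it held over the round plate. No verdict was reported, so I only have my own checks to go on.

**Finding the loose ball:** I lifted, shook and set back the left, middle and right cases in that order. The balance moved about 0.10 N m from one end to the other on the middle case. It moved about 0.01 on the left and 0.00 on the right, both within the noise.

**Final hold:** The middle case sits within a few millimetres of the plate centre, about 100 mm above its top. It is level and steady, with the grip width holding at about 43 mm. The left and right cases are back in their bays, within about 3 mm of where they started. I saw no bystander move in the pictures, but I did not re-measure their positions.

**What went wrong or disagreed:**
- **First grip on the middle case:** the fingers closed all the way and appeared to pass into the case. It did not move, so I opened, re-gripped lower and more slowly, and it held.
- **First grip on the right case:** it closed with no resistance at the same height. Gripping lower fixed it.
- **Setting down the left case:** the wrist briefly read about 51 N. That is under the 120 N wrist limit but above the 40 N pressing limit. I took the load to be going through the held case rather than the arm or gripper body, but could not confirm that.
- **Level check:** my first fit showed a tilt of 0.066 rad. I put that down to finger pixels in the crop, and a cleaner fit gave about 0.001. Both are under the 0.2 limit.

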